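# Wind the screw lift up to the red collar

### The arm

A 7-joint arm with a two-finger parallel gripper is mounted at the origin on the work surface; the furniture and walls round the work are solid. World frame = base frame: x ahead of the robot, y to its left, z up, the work surface at z = 0. Lengths are in m, angles in rad, forces in N, time in s.
With the tool pointing down it reaches from about 0.4 to 0.875 m from the base axis. Payload 19.3 kg.
Tool frame: the origin (TCP) lies between the finger pads; the fingertips stand 19 mm ahead of it and the grasp point (between the pads) is the TCP; z points along the fingers, y is the direction in which the jaws open and shut (so a half turn about z gives the same grasp; the last joint's range is limited). The gripper opens to 85 mm and grips with 20 to 120 N. Pads are 22 mm wide; open, the fingers measure 114 mm over their backs; the gripper's body (76 mm by 85 mm) begins 54 mm behind the grasp point. The pads swing forward as they close: fully open they stand 13 mm farther back than shut.
Start: joints at [-1.323, 0.521, -0.036, 1.599, 0.021, 1.021, -0.113], TCP at [0.195, 0.594, 0.25] pointing down, gripper open.
Joint ranges: [-2.91, 2.91], [-0.3, 2.13], [-1.5, 1.42], [0.17, 2.43], [-1.26, 4.41], [0.16, 1.93], [-2.52, 2.52]. Speed limits (rad/s): [1.89, 1.89, 2.39, 2.39, 3.01, 3.01, 3.01].

### API

Orientations are given as [roll, pitch, yaw] about the fixed x, y, z axes, in that order (R = Rz(yaw) Ry(pitch) Rx(roll)).
In Python, from workcell import status, imaging, bot gives the robot as it stands.
- The arm moves only by the shell command python3 -m handwheel 'ROWS' [FORCE]. ROWS is JSON, a list of rows, each an object with "offset": the shift along the tool's x, y, z in mm, a list of three; "rot": the turn, a rotation vector about the tool's x, y, z in degrees, a list of three; "claw": the opening, from -1 (shut) to 1 (fully open). A call has 1 to 12 rows; each row shifts and turns the commanded pose from where the row before left it, along the tool's axes as they then stand; what a row does not reach is not made up. A row lasts 1/10 s, in which the tool goes at most 50 mm and 8.59 degrees, less where a joint would pass 70% of its speed; a pose out of reach is approached as far as the arm can. A call is refused whole if a number of a shift passes 50 or a number of a turn 8.59, either way. A call with a gripper value outside its range is refused whole. The fingers move at their own pace and stop on an object; FORCE is the grip in N (left out, the last holds). Time passes only in rows, so rows that do not move let the fingers close. It gives the time, the measured TCP pose, the force and the opening at its end, in the units of the state.
- status.observe(): the state, without advancing time (a new reading comes with each control period).
- imaging.grab_frame(name): name is "scene" or "side" or "wrist"; returns a dict with "color" (480x640x3 uint8, red, green, blue), "range_z" (480x640 float32, m along the optical axis (not along the pixel's ray), 0 where there is no reading), "fx", "fy", "cx", "cy" (pixels), "camera_from_world" (4x4, takes a point from world to camera coordinates). Camera axes: x right, y down, z forward; pixel columns grow to the right and rows downward; lengths in m; the calibration is good to about 2 mm. The wrist camera is an equidistant fisheye: a pixel r from the principal point sees the ray r / f radians off the axis. A picture is of the moment at which its call begins.
- bot.job_done(): hands the job in, once; it reports no verdict.
Trained networks look in the newest picture that a camera, given by its name, has taken for a name from the list of things; names that differ only in an ending like _2 or _b are one class to them, and where a whole thing is asked for, a point or a joint stands for the part that bears it (a point fixed in the world has none). Each returns a list of dicts, best first, with "conf" (0 to 1); they miss things now and then, are a little off and sometimes report something else, mostly with a low value. They report only what shows in the picture. A call takes as long as a camera call. They do not tell look-alikes from the thing itself.
- imaging.regions_of(thing, camera): "region" (480x640 bool, what is visible of it) and "box" ([centre column, centre row, width, height] in pixels, round what is visible of it).
- imaging.mark_of(thing, camera): "uv" ([column, row] in pixels: a listed point, or the origin of a listed thing).
The state is a dict: "clock": time; "qpos": joint angles; "qd": joint speeds; "joint_efforts": joint torques, N m; "position": TCP position; "tool_rot": TCP orientation; "force": force on the tool from outside, world axes, zero at the start; "moment": the same for the moment, N m; "grip_width": finger opening in m.
Only numpy, scipy, OpenCV 4.12 (cv2) and the standard library are available. Lean on these libraries where they do the work, as an engineer would, in place of code of your own. Each camera call takes 0.05 s, during which the arm holds its last target.

### The job

Fit the loose crank with the yellow grip onto the upright drive shaft of the screw lift, fully down, and wind it clockwise (seen from above) until the top of the lift's table is level with the red collar on the gauge rod. Let go and leave the crank sitting on the shaft.

Things in the scene. Friction and masses are not known exactly. Their poses are not given: they have to be found in the camera images.
- crank: Loose steel crank, 0.2 kg, stands upright. Origin: centre of hub underside; z up, arm to -x. Upright yellow grip at x=-60: round, diameter 24, 60-126 above the underside; it spins on the crank (light friction), so the hand can circle without turning. Hub 48 across, 58 high; counterweight at x=+46. Socket below: 38 wide, 13 deep with 8 mm dogs at +-y, then bore 16.8, up to height 50. Sizes mm.
- shaft (a point): Centre of the shoulder (155 above worktop) on the lift's upright screw; x to the table, z up; does not turn. Drive shaft on it: 13.6 across, 50 high, tapered tip, brass cross pin 34 long, 8 up, along x at start. Crank is down when its underside meets the shoulder; arm within 40 deg of the pin's line. Clockwise lifts 50 mm/turn after up to 90 deg free play, 4 N at the grip; stays put.
- table_top (a point): Tip of the white pointer on the edge of the lift's aluminium table, at the height of the table's upper face: 50 mm above the worktop at the start, travel 70 mm; rises with the table. The lift is fixed to the worktop. The violet cell standing between low stops on the table and all else on the lift stay below the fitted crank's arm.
- red_mark (a point): Middle of the red collar's wide disc (19 mm across, 5 mm thick) on the thin upright gauge rod beside the table: the height to which the table's top is to be wound, 82 to 110 mm above the worktop. The collar stays where it is. z up.
There are look-alikes about, which are no part of the job. Of the things like the crank, leave any that is brown; of the rest the larger one is meant.

How it is judged:
By the outcome, as a careful person would: the job done as asked, in the order asked, and still so for the second after the job is handed in, with the robot touching nothing.
It also fails if it takes over 54 s, if anything falls off the work surface, if the arm or the gripper's body presses on something with over 40 N, if the wrist force passes 120 N, or if a joint passes its speed limit or range.

## Working session

There is one attempt and no reset: what is moved stays moved. The work goes in short steps, Python scripts to look and compute and a shell command to move; the robot and the scene stay as the last step left them, time stands still between calls to the robot, and variables do not carry over. Pictures are saved under pics/ and viewed, and the job is handed in when it is done.

```bash
mkdir -p pics; ls; cat > h.py <<'E'
import numpy as np, cv2
from workcell import status, imaging, bot
def grab(c,fn=None):
    f=imaging.grab_frame(c)
    if fn: cv2.imwrite('pics/'+fn,f['color'][:,:,::-1])
    return f
def px2w(f,u,v,z=None,wz=None):
    T=np.linalg.inv(f['camera_from_world'])
    r=np.array([(u-f['cx'])/f['fx'],(v-f['cy'])/f['fy'],1.])
    if wz is not None:
        d=T[:3,:3]@r; s=(wz-T[2,3])/d[2]; return T[:3,3]+s*d
    if z is None: z=f['range_z'][int(round(v)),int(round(u))]
    return T[:3,:3]@(r*z)+T[:3,3]
def w2px(f,p):
    c=f['camera_from_world']@np.r_[p,1]
    return np.array([f['fx']*c[0]/c[2]+f['cx'],f['fy']*c[1]/c[2]+f['cy']])
def cloud(f):
    v,u=np.mgrid[:480,:640]; z=f['range_z']
    P=np.stack([(u-f['cx'])/f['fx']*z,(v-f['cy'])/f['fy']*z,z],-1)
    T=np.linalg.inv(f['camera_from_world'])
    return P@T[:3,:3].T+T[:3,3]
E
python3 - <<'E'
from h import *
np.set_printoptions(precision=4,suppress=True)
for c in ['scene','side']:
    f=grab(c,c+'0.png'); print(c, np.linalg.inv(f['camera_from_world'])[:3,3], f['fx'])
    C=cloud(f)
    for t in ['crank','shaft','table_top','red_mark']:
        for m in imaging.mark_of(t,c)[:5]: print(' mark',t,m['conf'],m['uv'],px2w(f,*m['uv']))
    for m in imaging.regions_of('crank',c)[:5]: print(' reg',m['conf'],m['box'], np.median(C[m['region']],0))
s=status.observe(); print(s['clock'],s['position'],s['tool_rot'],s['grip_width'])
E
```

```text
pics
scene [0.7222 0.9189 0.735 ] 495.92656136203465
 mark crank 0.66 [328.3, 358.1] [0.5002 0.3289 0.0245]
 mark crank 0.62 [302.4, 313.9] [0.5062 0.1818 0.0058]
 mark crank 0.59 [423.8, 341.7] [0.3045 0.3375 0.0141]
 mark shaft 0.9 [280.7, 203.6] [ 0.4927 -0.028   0.1548]
 mark table_top 0.73 [258.3, 229.8] [ 0.5365 -0.0939  0.0499]
 mark red_mark 0.38 [258.0, 204.2] [ 0.5282 -0.1173  0.1087]
 reg 0.92 [332.7, 339.8, 72.2, 59.4] [0.4901 0.3263 0.0571]
 reg 0.87 [437.1, 326.8, 73.6, 50.3] [0.2853 0.3426 0.0567]
 reg 0.74 [297.9, 294.2, 40.5, 45.8] [0.5123 0.171  0.0417]
side [0.1427 0.9467 0.7431] 487.2787705399352
 mark crank 0.81 [286.3, 296.1] [0.5017 0.1785 0.0135]
 mark crank 0.79 [263.4, 342.5] [0.4887 0.3281 0.0158]
 mark crank 0.61 [360.1, 375.4] [0.2816 0.3421 0.0135]
 mark shaft 0.77 [320.4, 195.8] [0.2538 0.637  0.56  ]
 mark table_top 0.85 [319.0, 219.8] [ 0.4995 -0.0368  0.0916]
 reg 0.73 [287.6, 276.6, 21.3, 49.9] [0.5067 0.1705 0.0427]
 reg 0.71 [353.0, 356.2, 17.2, 52.9] [0.3014 0.3378 0.0338]
 reg 0.66 [267.4, 327.5, 49.9, 42.6] [0.4796 0.3257 0.0574]
0.6 [0.1953 0.5937 0.2503] [3.1416 0.     2.8238] 0.08555012168158897
```

View pics/scene0.png

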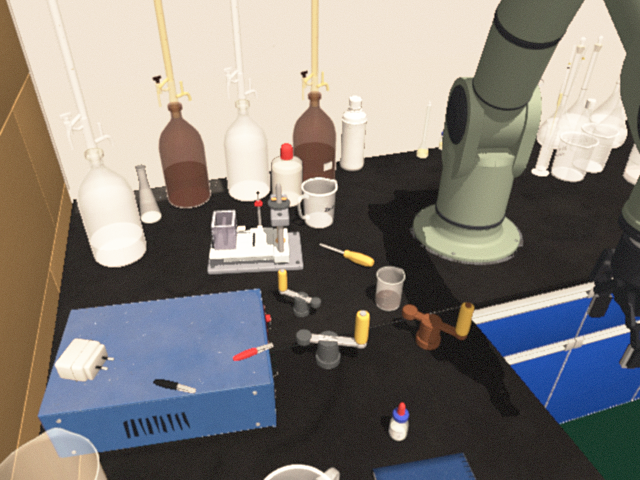

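View pics/side0.png

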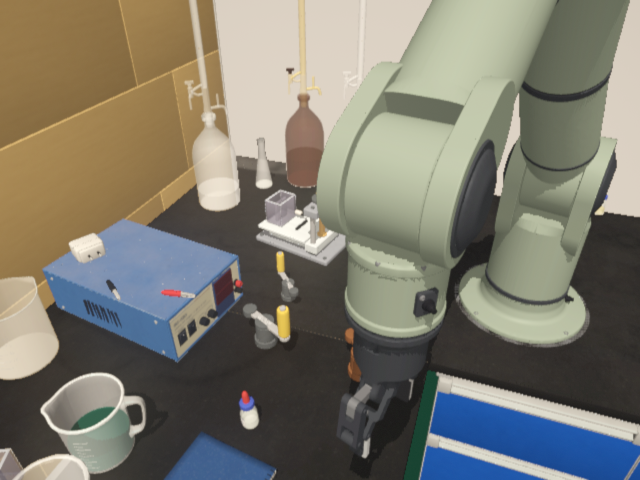

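```bash
python3 - <<'E'
import cv2
a=cv2.imread('pics/scene0.png')
c=cv2.resize(a[130:380,220:480],None,fx=3,fy=3,interpolation=cv2.INTER_CUBIC)[:,:780]
cv2.imwrite('pics/crop0.png',cv2.resize(c,(624,600)))
E
```

```text
(no output)
```

View pics/crop0.png

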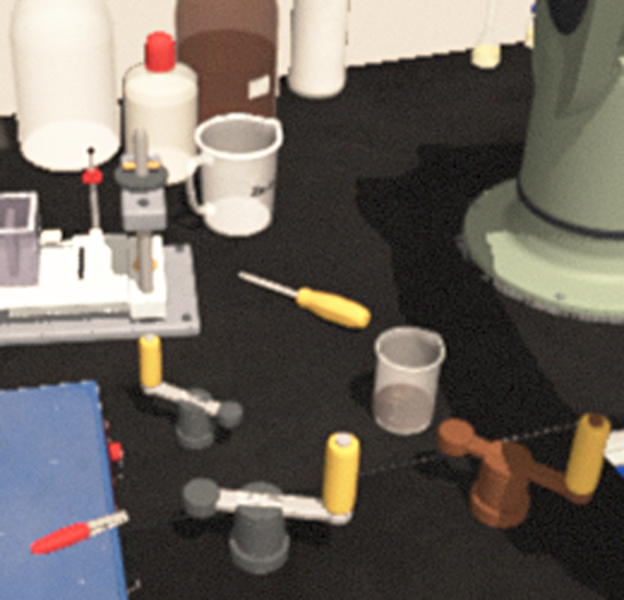

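The three crank-like things in the scene picture are:
- Large grey crank, hub (328,345), grip (362,328).
- Small grey crank, hub (300,300).
- Brown crank, hub (430,325).

The crop confirms it: the large grey one is meant, since it isn't brown and is larger than the other grey one. The lift's shaft is at (281,200) and the red collar at (258,203).

Next I'll measure them accurately.

```bash
python3 - <<'E'
from h import *
np.set_printoptions(precision=4,suppress=True)
for c in ['scene','side']:
    f=grab(c); C=cloud(f); T=np.linalg.inv(f['camera_from_world'])
    rs=[m for m in imaging.regions_of('crank',c)]
    m=min(rs,key=lambda m:np.hypot(*(np.median(C[m['region']],0)[:2]-[.49,.327])))
    reg=m['region']; hsv=cv2.cvtColor(f['color'],cv2.COLOR_RGB2HSV)
    yel=reg&(hsv[...,0]>15)&(hsv[...,0]<35)&(hsv[...,1]>120)
    P=C[yel]; P=P[(P[:,2]>.06)&(P[:,2]<.14)]
    # visible-surface centroid + radius offset away from camera (approx)
    def ax(P,r):
        p=P[:,:2]
        from scipy.optimize import least_squares
        c0=p.mean(0); d=c0-T[:2,3]; d/=np.hypot(*d)
        s=least_squares(lambda x:np.hypot(*(p-x).T)-r,c0+d*r,loss='soft_l1',f_scale=.001)
        return s.x, np.median(abs(s.fun))
    print(c,'grip',len(P),P[:,2].max(),ax(P[P[:,2]<.12],.012))
    gr=reg&~yel; H=C[gr]
    Hh=H[(H[:,2]>.005)&(H[:,2]<.04)]; print(' hub low',len(Hh),ax(Hh,.024))
    print(' hist z',np.histogram(H[:,2],bins=np.arange(0,.14,.01))[0])
    A=H[(H[:,2]>.04)]; print(' arm pts',A.mean(0),A[:,0].min(),A[:,0].max(), A[:,1].min(),A[:,1].max())
    v,u=np.nonzero(yel); (cx,cy),wh,an=cv2.minAreaRect(np.c_[u,v].astype(np.float32)); print(' yel px',cx,cy,wh,an)
    for t,wz in [('shaft',.155),('table_top',.05)]:
        for k in imaging.mark_of(t,c)[:2]: print(t,k['conf'],k['uv'],px2w(f,*k['uv'],wz=wz))
    # red
    red=((hsv[...,0]<6)|(hsv[...,0]>174))&(hsv[...,1]>150)
    L=(abs(C[...,0]-.53)<.04)&(abs(C[...,1]+.1)<.07)&red&(C[...,2]<.14)
    v,u=np.nonzero(L); print(' red',L.sum(), u.mean() if len(u) else 0, v.mean() if len(v) else 0, np.median(C[L],0), C[L].min(0) if len(u) else 0,C[L].max(0) if len(u) else 0)
    if c=='scene':
        for z0 in np.arange(.15,.3,.03):
            Q=C[(C[...,2]>z0)&(C[...,2]<z0+.03)&(np.hypot(C[...,0]-.493,C[...,1]+.028)<.22)&(f['range_z']>0)]
            print(z0,len(Q),Q.min(0) if len(Q) else '',Q.max(0) if len(Q) else '')
E
```

```text
scene grip 374 0.12788165687597475 (array([0.44 , 0.335]), np.float64(0.0005463584214886585))
 hub low 339 (array([0.4936, 0.3062]), np.float64(0.0016373618241169383))
 hist z [ 85 153  74  76  92 609 123   0   0   0   0   0  31   4]
 arm pts [0.4983 0.3169 0.0621] 0.431118248635809 0.7221998774340617 0.27780280326873763 0.9188963879071848
 yel px 361.5942687988281 326.963134765625 (13.30875301361084, 32.59286880493164) 5.19442892074585
shaft 0.93 [278.6, 201.0] [ 0.4944 -0.0404  0.155 ]
table_top 0.83 [258.5, 228.3] [ 0.5345 -0.1001  0.05  ]
table_top 0.35 [256.0, 204.8] [ 0.5158 -0.2131  0.05  ]
 red 33 258.06060606060606 203.24242424242425 [ 0.5283 -0.1168  0.1106] [ 0.5197 -0.1268  0.1052] [ 0.5352 -0.1136  0.1165]
0.15 251 [ 0.469  -0.0635  0.1504] [0.5206 0.0031 0.1785]
0.18 57 [ 0.488  -0.0434  0.18  ] [ 0.5015 -0.0289  0.2048]
0.21 0  
0.24 0  
0.27 0  
side grip 329 0.12771333731159118 (array([0.4393, 0.333 ]), np.float64(0.0005892011413218884))
 hub low 277 (array([0.4946, 0.3044]), np.float64(0.001652552980874928))
 hist z [ 78 124  59  57  53 450 109   0   0   0   0   0  22   6]
 arm pts [0.4906 0.3171 0.065 ] 0.14272594541945224 0.5479878021038983 0.27394596367970936 0.9466567125660275
 yel px 283.2259216308594 322.16241455078125 (29.852514266967773, 12.681974411010742) 85.91438293457031
shaft 0.76 [321.1, 196.0] [ 0.4974 -0.0474  0.155 ]
table_top 0.62 [318.4, 218.3] [ 0.5264 -0.1063  0.05  ]
 red 0 0 0 [nan nan nan] 0 0
  return _methods._mean(a, axis=axis, dtype=dtype,
  ret = um.true_divide(
```

```bash
cat >> h.py <<'E'
from scipy.spatial.transform import Rotation as Rn
def rel(target,yaw=None):
    s=status.observe(); R=Rn.from_euler('xyz',s['tool_rot'])
    d=np.array(target)-s['position']; o=R.inv().apply(d)*1000
    print('t',round(s['clock'],2),'pos',np.round(s['position'],4),'rot',np.round(s['tool_rot'],4),'w',round(s['grip_width'],4),'F',np.round(s['force'],1))
    print('offset total mm',np.round(o,1),'dist',np.linalg.norm(o).round(1))
    if yaw is not None:
        print('rotvec deg',np.round(np.degrees((R.inv()*Rn.from_euler('xyz',[np.pi,0,yaw])).as_rotvec()),2))
E
python3 - <<'E'
from h import *
np.set_printoptions(precision=4,suppress=True)
f=grab('scene'); C=cloud(f)
near=(np.hypot(C[...,0]-.52,C[...,1]+.05)<.16)&(f['range_z']>0)
print(np.histogram(C[near][:,2],bins=np.arange(0,.12,.005))[0])
M=(near&(C[...,2]>.010)&(C[...,2]<.025)); print('plate',M.sum(),cv2.minAreaRect((C[M][:,:2]*1000).astype(np.float32)))
M=(near&(C[...,2]>.045)&(C[...,2]<.055)); print('table',M.sum(),cv2.minAreaRect((C[M][:,:2]*1000).astype(np.float32)))
rel([.494,.305,.25],np.arctan2(.029,-.0545))
a=f['color'][:,:,::-1]; cv2.imwrite('pics/lift0.png',cv2.resize(a[175:280,200:310],None,fx=5.5,fy=5.5,interpolation=cv2.INTER_CUBIC))
E
```

```text
[1114  202  992  127   20   85  120   74  199 1015  392  111   88   93
   88   88   88  101  108  111  117  151  145]
plate 1139 ((529.3452758789062, -75.93077850341797), (188.0028839111328, 268.74383544921875), 79.2583236694336)
table 1407 ((519.3912963867188, -50.30168151855469), (301.25091552734375, 151.88082885742188), 10.697952270507812)
t 1.05 pos [0.1953 0.5937 0.2503] rot [-3.1416  0.      2.8237] w 0.0852 F [-0.2  0.1 -0.9]
offset total mm [-373.9 -180.9    0.3] dist 415.4
rotvec deg [-0.    0.    9.81]
```

View pics/lift0.png

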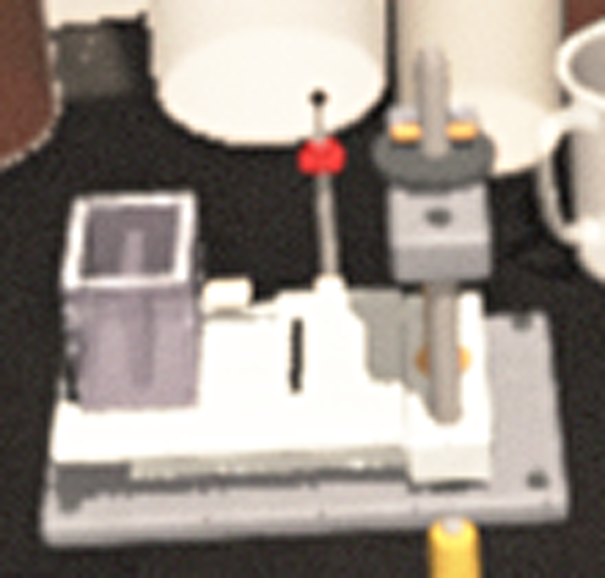

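The crop shows the drive shaft at crop (430,90). Its brass pin ends are at (405,130) and (462,130), and the collar is at (322,157). Now I'll move over the crank.

```bash
python3 -m handwheel '[{"offset":[-37,-18,0],"rot":[0,0,1],"claw":1},{"offset":[-42,-20,0],"rot":[0,0,1],"claw":1},{"offset":[-42,-20,0],"rot":[0,0,1],"claw":1},{"offset":[-42,-21,0],"rot":[0,0,1],"claw":1},{"offset":[-42,-21,0],"rot":[0,0,1],"claw":1},{"offset":[-42,-21,0],"rot":[0,0,1],"claw":1},{"offset":[-42,-20,0],"rot":[0,0,1],"claw":1},{"offset":[-42,-20,0],"rot":[0,0,1],"claw":1},{"offset":[-20,-10,0],"rot":[0,0,1],"claw":1},{"offset":[-5,-2,0],"rot":[0,0,0.8],"claw":1}]' 60
python3 - <<'E'
from h import *
np.set_printoptions(precision=4,suppress=True)
f=grab('wrist','w1.png'); g=grab('scene','s1.png')
rel([.494,.305,.25],2.653)
pr=lambda u,v,z: px2w(g,200+u/5.5,175+v/5.5,wz=z)[:2]
a,b=pr(405,130,.163),pr(462,130,.163); print('pin',a,b,np.degrees(np.arctan2(*(a-b)[::-1])))
a,b=pr(45,540,.005),pr(565,515,.005); print('plate',a,b,np.degrees(np.arctan2(*(a-b)[::-1])))
print(pr(432,50,.205), pr(434,155,.157))
for c in ['scene','wrist']:
  for m in imaging.mark_of('crank',c): print(c,m)
print(f['fx'],f['cx'],f['cy'])
E
```

```text
clock: 2.05
position: [0.4617, 0.2971, 0.2505]
tool_rot: [-3.141, 0.001, 2.648]
force: [-0.0, 0.9, 0.4]
grip_width: 0.0855
t 2.15 pos [0.4601 0.2995 0.2503] rot [ 3.1415 -0.      2.6513] w 0.0851 F [-0.7  0.7  0. ]
offset total mm [-27.3  20.8   0.3] dist 34.3
rotvec deg [ 0.01 -0.   -0.1 ]
pin [ 0.5056 -0.0408] [ 0.4831 -0.0336] -17.66430353240165
plate [ 0.6765 -0.0173] [0.4605 0.0334] -13.220155098139761
[ 0.4956 -0.0289] [ 0.497  -0.0275]
scene {'uv': [326.8, 359.1], 'conf': 0.86}
scene {'uv': [425.2, 339.6], 'conf': 0.64}
scene {'uv': [299.9, 314.0], 'conf': 0.61}
wrist {'uv': [231.2, 295.4], 'conf': 0.93}
wrist {'uv': [261.8, 46.1], 'conf': 0.76}
wrist {'uv': [347.6, 223.7], 'conf': 0.57}
371.64829954431775 318.79901827171494 240.51754898127058
```

View pics/w1.png

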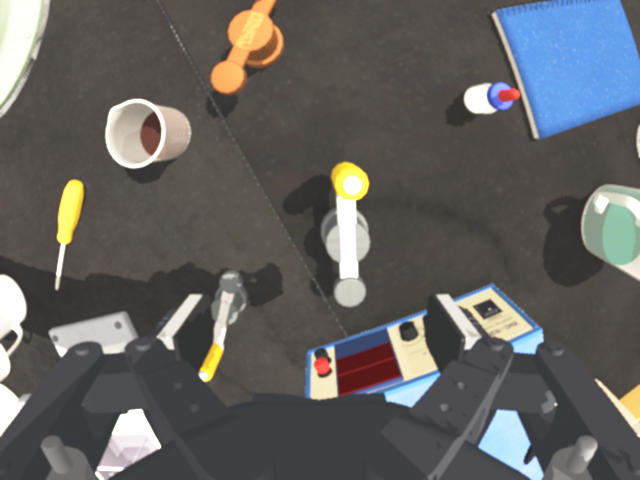

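```bash
cat >> h.py <<'E'
def fish(f,u,v,wz):
    x=(u-f['cx'])/f['fx']; y=(v-f['cy'])/f['fy']; r=np.hypot(x,y)
    d=np.array([np.sin(r)*x/r,np.sin(r)*y/r,np.cos(r)])
    T=np.linalg.inv(f['camera_from_world']); d=T[:3,:3]@d
    return T[:3,3]+d*(wz-T[2,3])/d[2]
def fishcloud(f):
    v,u=np.mgrid[:480,:640]
    x=(u-f['cx'])/f['fx']; y=(v-f['cy'])/f['fy']; r=np.hypot(x,y)+1e-9
    d=np.stack([np.tan(r)*x/r,np.tan(r)*y/r,np.ones_like(r)],-1)*f['range_z'][...,None]
    T=np.linalg.inv(f['camera_from_world']); return d@T[:3,:3].T+T[:3,3]
E
python3 - <<'E'
from h import *
np.set_printoptions(precision=4,suppress=True)
f=grab('wrist'); C=fishcloud(f); print(np.linalg.inv(f['camera_from_world'])[:3,3])
sub=C[150:320,300:390].reshape(-1,3)
print('z hist',np.histogram(sub[:,2],bins=np.arange(0,.14,.005)))
g=sub[(sub[:,2]>.123)&(sub[:,2]<.131)]; print('grip top',len(g),cv2.minAreaRect((g[:,:2]*1000).astype(np.float32)), g.mean(0))
print('cw/arm px', fish(f,352,184,.126), fish(f,349,292,.062))
m=imaging.mark_of('crank','wrist')
for k in m: print(k['conf'],k['uv'],fish(f,*k['uv'],0.0))
a=sub[(sub[:,2]>.055)&(sub[:,2]<.072)&(np.hypot(sub[:,0]-.494,sub[:,1]-.305)<.075)]
print('arm+cw top',len(a),cv2.minAreaRect((a[:,:2]*1000).astype(np.float32)))
cv2.imwrite('pics/w1c.png',cv2.resize(f['color'][140:320,270:420,::-1],None,fx=3.3,fy=3.3))
E
```

```text
[0.4009 0.3324 0.3733]
z hist (array([2667,   24,  248,   32,   21,   23,   23,   22,   24,   38,   61,
       2187,  659,    9,   12,   13,   13,   14,   17,   16,   16,   21,
         17,   41,  288,  546,   44,    0]), array([0.   , 0.005, 0.01 , 0.015, 0.02 , 0.025, 0.03 , 0.035, 0.04 ,
       0.045, 0.05 , 0.055, 0.06 , 0.065, 0.07 , 0.075, 0.08 , 0.085,
       0.09 , 0.095, 0.1  , 0.105, 0.11 , 0.115, 0.12 , 0.125, 0.13 ,
       0.135, 0.14 ]))
grip top 791 ((438.6240234375, 334.6622314453125), (21.973411560058594, 21.222631454467773), 87.693603515625) [0.4384 0.3348 0.1265]
cw/arm px [0.436  0.3391 0.126 ] [0.5313 0.2946 0.062 ]
0.85 [230.2, 302.6] [0.5077 0.1635 0.    ]
0.7 [259.8, 48.8] [0.2873 0.3261 0.    ]
0.58 [342.0, 228.0] [0.4898 0.3127 0.    ]
arm+cw top 2861 ((488.1785888671875, 312.26116943359375), (38.53885269165039, 131.383056640625), 63.090335845947266)
```

View pics/w1c.png

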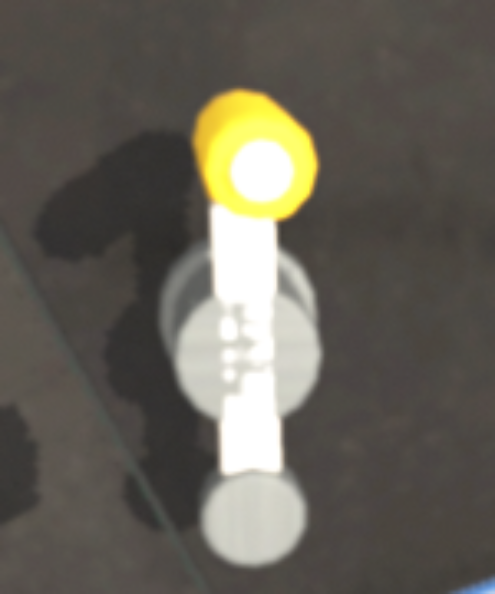

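```bash
python3 - <<'E'
from h import *
np.set_printoptions(precision=4,suppress=True)
f=grab('wrist')
P=[fish(f,270+u/3.3,140+v/3.3,z) for u,v,z in [(248,350,.058),(262,170,.126),(254,516,.06)]]
for p in P: print(p)
print(np.hypot(*(P[0]-P[1])[:2]),np.hypot(*(P[0]-P[2])[:2]),np.degrees(np.arctan2(*(P[1]-P[0])[1::-1])),np.degrees(np.arctan2(*(P[0]-P[2])[1::-1])))
E
```

```text
[0.4919 0.3108 0.058 ]
[0.4396 0.3353 0.126 ]
[0.5351 0.2909 0.06  ]
0.05765600540945224 0.047671517434270644 154.91615862901443 155.25277908098593
```

```bash
python3 - <<'E'
from h import *
rel([.4945,.3075,.042],2.697)
E
```

```text
t 2.4 pos [0.4592 0.3009 0.2503] rot [ 3.1415e+00 -3.0000e-04  2.6548e+00] w 0.0854 F [ 0.7  0.2 -0.5]
offset total mm [-28.2  22.4 208.3] dist 211.4
rotvec deg [ 0.01 -0.02 -2.42]
```

```bash
python3 -m handwheel '[{"offset":[-14,11,0],"rot":[0,0,-1.2],"claw":1},{"offset":[-14,11,20],"rot":[0,0,-1.2],"claw":1},{"offset":[0,0,40],"rot":[0,0,0],"claw":1},{"offset":[0,0,20],"rot":[0,0,0],"claw":1},{"offset":[0,0,0],"rot":[0,0,0],"claw":1}]'
python3 - <<'E'
from h import *
f=grab('wrist','w2.png'); grab('side','sd2.png')
rel([.4945,.3075,.042],2.697)
E
```

```text
clock: 2.9
position: [0.4933, 0.3063, 0.1678]
tool_rot: [-3.138, -0.002, 2.696]
force: [0.5, 0.3, 0.1]
grip_width: 0.0852
t 3.0 pos [0.4948 0.307  0.1709] rot [ 3.1415 -0.      2.6954] w 0.0855 F [-0.5 -0.8  0.5]
offset total mm [  0.5   0.3 128.9] dist 128.9
rotvec deg [ 0.01 -0.   -0.09]
```

View pics/w2.png

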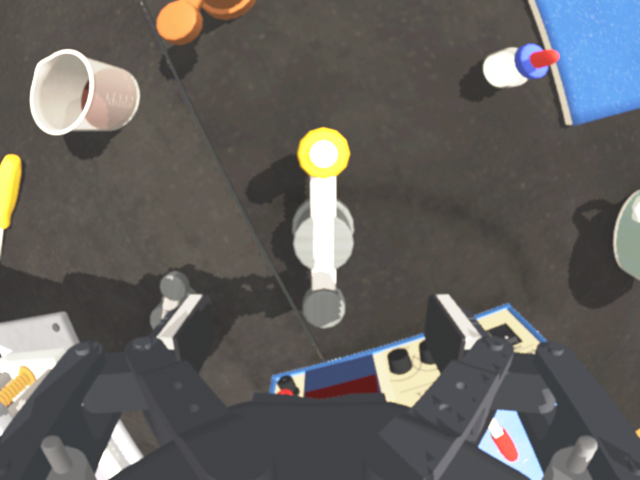

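View pics/sd2.png

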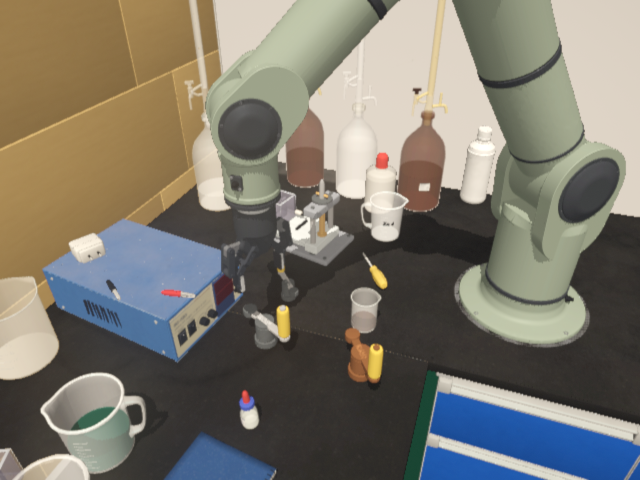

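```bash
python3 - <<'E'
from h import *
np.set_printoptions(precision=4,suppress=True)
f=grab('wrist'); C=fishcloud(f)
col=f['color'].astype(int)
# box panel edges
for u,v in [(275,372),(380,340),(510,308),(330,385),(325,155),(323,308)]:
    print((u,v),C[v,u],col[v,u])
R=Rn.from_euler('xyz',[np.pi,0,2.697])
g=grab('scene'); D=cloud(g).reshape(-1,3)
L=R.inv().apply(D-np.array([.4945,.3075,.042]))
ok=(D[:,2]>.02)&(D[:,2]<.15)&(abs(L[:,1])<.07)&(L[:,0]<-.05)&(L[:,0]>-.25)
h=[(round(a,3),len(q:=L[ok&(L[:,0]<a)&(L[:,0]>a-.01)]), (.042-q[:,2].min()).round(3) if len(q) else 0) for a in np.arange(-.05,-.16,-.01)]
print(h)
E
```

```text
(275, 372) [0.5976 0.2146 0.0157] [ 90 143 209]
(380, 340) [ 0.6168  0.3116 -0.    ] [80 76 72]
(510, 308) [0.6256 0.4283 0.0308] [ 78 123 180]
(330, 385) [0.6001 0.2669 0.061 ] [93 28 25]
(325, 155) [0.4417 0.3361 0.1293] [255 255 255]
(323, 308) [0.5368 0.2908 0.0621] [130 130 125]
[(np.float64(-0.05), 61, np.float64(0.064)), (np.float64(-0.06), 0, 0), (np.float64(-0.07), 0, 0), (np.float64(-0.08), 11, np.float64(0.06)), (np.float64(-0.09), 37, np.float64(0.061)), (np.float64(-0.1), 81, np.float64(0.127)), (np.float64(-0.11), 186, np.float64(0.126)), (np.float64(-0.12), 203, np.float64(0.127)), (np.float64(-0.13), 228, np.float64(0.127)), (np.float64(-0.14), 238, np.float64(0.127)), (np.float64(-0.15), 233, np.float64(0.128))]
```

```bash
python3 -m handwheel '[{"offset":[0,0,30],"rot":[0,0,0],"claw":1},{"offset":[0,0,35],"rot":[0,0,0],"claw":1},{"offset":[0,0,30],"rot":[0,0,0],"claw":1},{"offset":[0,0,20],"rot":[0,0,0],"claw":1},{"offset":[0,0,13],"rot":[0,0,0],"claw":1},{"offset":[0,0,0],"rot":[0,0,0],"claw":1}]'
python3 - <<'E'
from h import *
f=grab('wrist','w3.png')
rel([.4945,.3075,.042],2.697)
E
```

```text
clock: 3.7
position: [0.4947, 0.3064, 0.0419]
tool_rot: [-3.141, -0.0, 2.695]
force: [0.2, 0.5, -0.6]
grip_width: 0.0855
t 3.75 pos [0.4952 0.3066 0.0429] rot [3.1413e+00 3.0000e-04 2.6947e+00] w 0.0852 F [ 0.4 -0.1  0.1]
offset total mm [1.  0.5 0.9] dist 1.4
rotvec deg [ 0.02  0.01 -0.13]
```

View pics/w3.png

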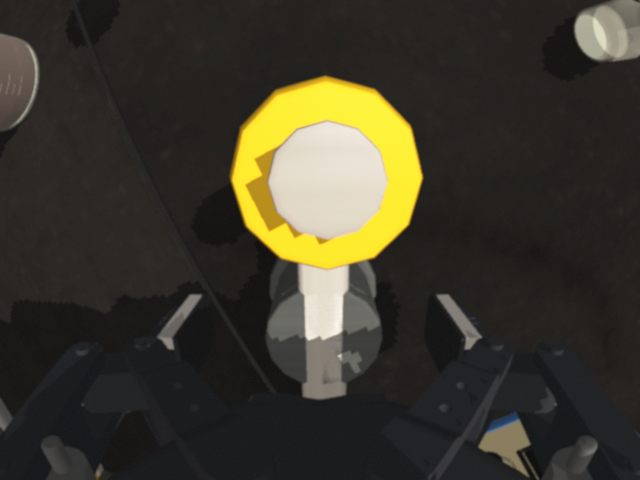

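The wrist view shows the hub top at (324,335), between the pads at columns 185 and 455. The jaws are straddling it, so I'll close them.

```bash
python3 -m handwheel '[{"offset":[0,0,0],"rot":[0,0,0],"claw":-1},{"offset":[0,0,0],"rot":[0,0,0],"claw":-1},{"offset":[0,0,0],"rot":[0,0,0],"claw":-1},{"offset":[0,0,0],"rot":[0,0,0],"claw":-1},{"offset":[0,0,0],"rot":[0,0,0],"claw":-1},{"offset":[0,0,0],"rot":[0,0,0],"claw":-1}]' 60
python3 -m handwheel '[{"offset":[0,0,-10],"rot":[0,0,0],"claw":-1},{"offset":[0,0,-20],"rot":[0,0,0],"claw":-1},{"offset":[0,0,-20],"rot":[0,0,0],"claw":-1},{"offset":[0,0,0],"rot":[0,0,0],"claw":-1}]' 60
python3 - <<'E'
from h import *
f=grab('wrist','w4.png'); grab('scene','s4.png')
rel([.4945,.3075,.042],2.697)
E
```

```text
clock: 4.35
position: [0.4953, 0.3068, 0.0434]
tool_rot: [3.14, 0.001, 2.695]
force: [-2.5, -1.1, 13.5]
grip_width: 0.0389
clock: 4.75
position: [0.496, 0.307, 0.095]
tool_rot: [3.138, 0.002, 2.694]
force: [0.4, -0.7, -2.1]
grip_width: 0.0389
t 4.85 pos [0.4949 0.3065 0.0926] rot [3.1410e+00 3.0000e-04 2.6946e+00] w 0.0389 F [-0.6 -0.8 -2.7]
offset total mm [ 0.8  0.7 50.6] dist 50.6
rotvec deg [ 0.03  0.02 -0.14]
```

View pics/w4.png

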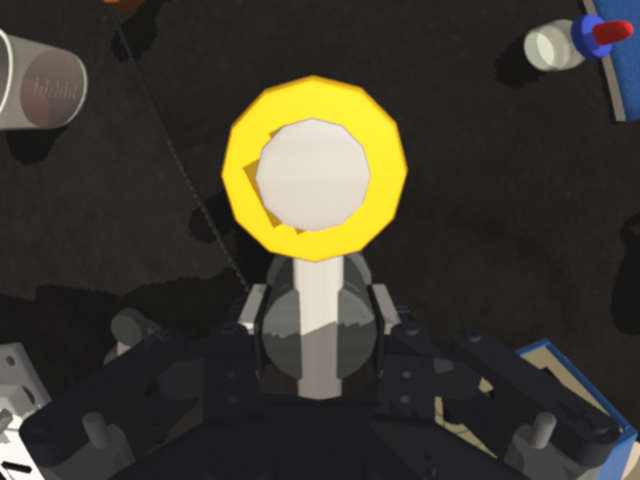

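View pics/s4.png

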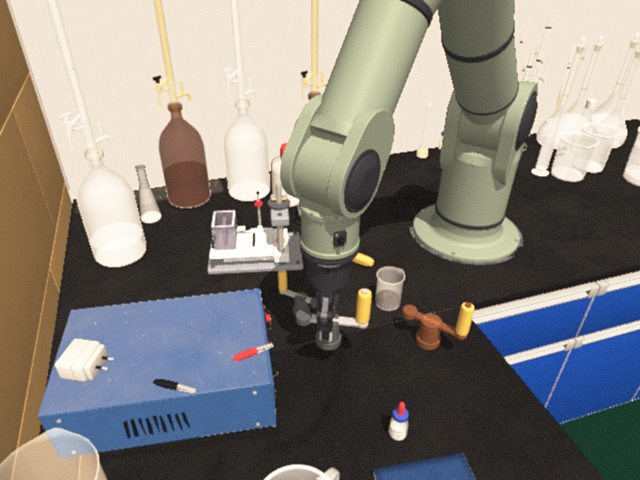

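```bash
python3 - <<'E'
from h import *
np.set_printoptions(precision=4,suppress=True)
f=grab('wrist'); s=status.observe(); R=Rn.from_euler('xyz',s['tool_rot']); p=np.array(s['position'])
hsv=cv2.cvtColor(f['color'],cv2.COLOR_RGB2HSV)
m=((hsv[...,0]>15)&(hsv[...,0]<35)&(hsv[...,1]>120)).astype(np.uint8); m[:, :200]=0; m[:,420:]=0; m[265:]=0
cnt=max(cv2.findContours(m,cv2.RETR_EXTERNAL,cv2.CHAIN_APPROX_NONE)[0],key=cv2.contourArea)
(c,r)=cv2.minEnclosingCircle(cnt); print('circle',c,r)
C=fishcloud(f); print('depth top',C[175,314])
for z in [p[2]+.083]:
    # rim: edges left/right/top/bottom at top height
    w=np.array([fish(f,*q[0],z) for q in cnt]); (cc,rr)=cv2.minEnclosingCircle((w[:,:2]*1000).astype(np.float32)); print('rim',cc,rr)
    g=np.array([cc[0]/1000,cc[1]/1000,z]); t=R.inv().apply(g-p)*1000; print('grip in tool mm',t)
print(p)
E
```

```text
circle (313.77203369140625, 168.90220642089844) 95.0469741821289
depth top [0.4354 0.3355 0.2157]
rim (437.9472961425781, 333.6761779785156) 10.64788818359375
grip in tool mm [ 62.9753   0.1658 -82.9894]
[0.4946 0.3063 0.092 ]
```

```bash
python3 - <<'E'
from h import *
for c,(u,v) in [('scene',(280,203)),('side',(321,197))]:
    f=grab(c); np.save('/tmp/%s_T.npy'%c,f['camera_from_world'])
    k=f['color'][v-30:v+30,u-30:u+30,::-1]
    cv2.imwrite(f'pics/z_{c}.png',cv2.resize(k,None,fx=8,fy=8,interpolation=cv2.INTER_CUBIC)); print(c,u-30,v-30,f['fx'],f['cx'],f['cy'])
a=cv2.imread('pics/z_scene.png');b=cv2.imread('pics/z_side.png')
cv2.imwrite('pics/z.png',cv2.resize(np.hstack([a,b]),(800,400)))
E
```

```text
scene 250 173 495.92656136203465 310.40125133587105 245.37906365952497
side 291 167 487.2787705399352 319.477866995902 239.02420246673896
```

View pics/z.png

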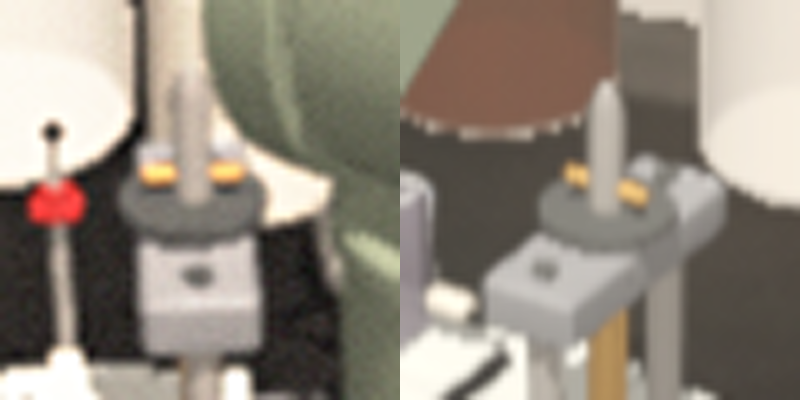

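```bash
python3 - <<'E'
from h import *
np.set_printoptions(precision=4,suppress=True)
f=grab('scene'); g=grab('side')
s=lambda x,y:(250+(x+.5)/6.667-.5,173+(y+.5)/6.667-.5)
d=lambda x,y:(291+(x-400+.5)/6.667-.5,167+(y+.5)/6.667-.5)
for n,a,b,z in [('tip',s(192,75),d(605,82),.205),('pinmid',s(193,173),d(605.5,181.5),.163),('pinA',s(158,173),d(577,173),.163),('pinB',s(228,172),d(634,190),.163)]:
    def P(q): 
        K=np.array([[q['fx'],0,q['cx']],[0,q['fy'],q['cy']],[0,0,1]]); return K@q['camera_from_world'][:3]
    X=cv2.triangulatePoints(P(f),P(g),np.array(a).reshape(2,1),np.array(b).reshape(2,1)); X=(X[:3]/X[3]).ravel()
    print(n,X, 'scene@z',px2w(f,*a,wz=z),'side@z',px2w(g,*b,wz=z))
# disc flange cloud
for q,nm in [(f,'scene'),(g,'side')]:
    C=cloud(q); ok=(abs(C[...,2]-.155)<.004)&(np.hypot(C[...,0]-.495,C[...,1]+.036)<.03); P=C[ok]
    print(nm,len(P),P.min(0),P.max(0),cv2.minEnclosingCircle((P[:,:2]*1000).astype(np.float32)))
# clash of red
hsv=cv2.cvtColor(f['color'],cv2.COLOR_RGB2HSV)
E
```

```text
tip [ 0.4939 -0.0382  0.2039] scene@z [ 0.4956 -0.0302  0.205 ] side@z [ 0.4949 -0.0425  0.205 ]
pinmid [ 0.4944 -0.0405  0.1634] scene@z [ 0.4949 -0.0379  0.163 ] side@z [ 0.4955 -0.0446  0.163 ]
pinA [ 0.5062 -0.0424  0.1641] scene@z [ 0.5063 -0.0415  0.163 ] side@z [ 0.5077 -0.0472  0.163 ]
pinB [ 0.4826 -0.0383  0.163 ] scene@z [ 0.4833 -0.0349  0.163 ] side@z [ 0.4835 -0.0419  0.163 ]
scene 176 [ 0.4703 -0.0641  0.151 ] [ 0.5205 -0.0108  0.1589] ((495.47296142578125, -36.89982604980469), 27.19944953918457)
side 155 [ 0.4678 -0.0652  0.151 ] [ 0.5198 -0.0133  0.1587] ((493.9911804199219, -40.02543258666992), 27.760290145874023)
```

```bash
python3 - <<'E'
from h import *
rel([.565,.002,.275],2.915)
rel([.495,.307,.275],2.915)
E
```

```text
t 5.1 pos [0.4946 0.3062 0.0916] rot [-3.1405e+00 -5.0000e-04  2.6946e+00] w 0.0388 F [ 0.3  0.2 -3.2]
offset total mm [-194.9 -244.1 -183.3] dist 362.1
rotvec deg [ -0.06  -0.04 -12.63]
t 5.1 pos [0.4946 0.3062 0.0916] rot [-3.1405e+00 -5.0000e-04  2.6946e+00] w 0.0388 F [ 0.3  0.2 -3.2]
offset total mm [   0.     0.7 -183.4] dist 183.4
rotvec deg [ -0.06  -0.04 -12.63]
```

```bash
python3 -m handwheel '[{"offset":[0,0,-15],"rot":[0,0,0],"claw":-1},{"offset":[0,0,-30],"rot":[0,0,-2],"claw":-1},{"offset":[0,0,-38],"rot":[0,0,-2],"claw":-1},{"offset":[0,0,-38],"rot":[0,0,-3],"claw":-1},{"offset":[0,0,-38],"rot":[0,0,-3],"claw":-1},{"offset":[0,0,-24],"rot":[0,0,-2.6],"claw":-1}]'
python3 - <<'E'
from h import *
rel([.565,.002,.275],2.915)
E
```

```text
clock: 5.7
position: [0.4953, 0.3065, 0.2792]
tool_rot: [3.139, 0.002, 2.916]
force: [-0.1, 0.2, -2.7]
grip_width: 0.039
t 5.7 pos [0.4953 0.3065 0.2792] rot [3.1393e+00 2.2000e-03 2.9163e+00] w 0.039 F [-0.1  0.2 -2.7]
offset total mm [-136.  -281.2    3.8] dist 312.4
rotvec deg [0.13 0.12 0.08]
```

```bash
python3 -m handwheel '[{"offset":[-8,-17,0],"rot":[0,0,0],"claw":-1},{"offset":[-14,-29,0],"rot":[0,0,0],"claw":-1},{"offset":[-17,-35,0],"rot":[0,0,0],"claw":-1},{"offset":[-17,-35,0],"rot":[0,0,0],"claw":-1},{"offset":[-17,-35,0],"rot":[0,0,0],"claw":-1},{"offset":[-17,-35,0],"rot":[0,0,0],"claw":-1},{"offset":[-17,-35,0],"rot":[0,0,0],"claw":-1},{"offset":[-14,-29,0],"rot":[0,0,0],"claw":-1},{"offset":[-10,-20,0],"rot":[0,0,0],"claw":-1},{"offset":[-5,-11,0],"rot":[0,0,0],"claw":-1},{"offset":[0,0,0],"rot":[0,0,0],"claw":-1},{"offset":[0,0,0],"rot":[0,0,0],"claw":-1}]'
python3 - <<'E'
from h import *
np.set_printoptions(precision=4,suppress=True)
f=grab('wrist','w5.png'); rel([.565,.002,.275],2.915)
print([(m['conf'],m['uv']) for m in imaging.mark_of('shaft','wrist')],np.linalg.inv(f['camera_from_world'])[:3,3])
E
```

```text
clock: 6.9
position: [0.5639, 0.0031, 0.2755]
tool_rot: [3.141, -0.0, 2.915]
force: [-0.3, 0.2, -2.3]
grip_width: 0.039
t 6.95 pos [0.5639 0.0035 0.2755] rot [ 3.141  -0.0002  2.916 ] w 0.0387 F [ 0.1  0.9 -2.5]
offset total mm [-1.4 -1.2  0.5] dist 1.9
rotvec deg [ 0.03 -0.01  0.06]
[(0.58, [234.3, 153.5])] [0.4996 0.0184 0.3986]
```

View pics/w5.png

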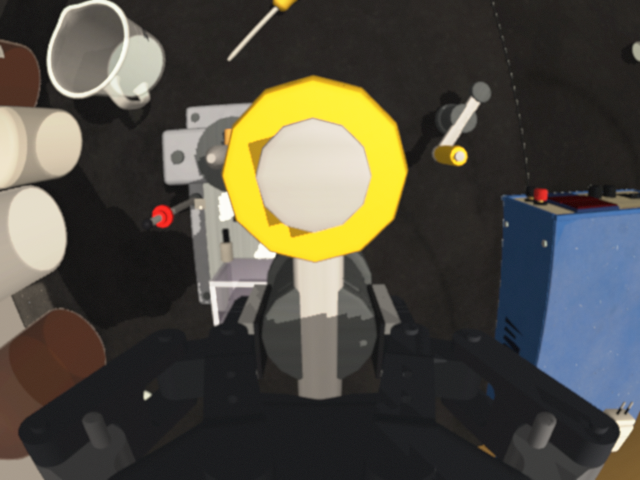

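The wrist view shows the shaft tip at (215,157), partly hidden by the grip. I'll shift sideways to see it clearly.

```bash
python3 -m handwheel '[{"offset":[0,20,0],"rot":[0,0,0],"claw":-1},{"offset":[0,15,0],"rot":[0,0,0],"claw":-1},{"offset":[0,0,0],"rot":[0,0,0],"claw":-1},{"offset":[0,0,0],"rot":[0,0,0],"claw":-1}]'
python3 - <<'E'
from h import *
np.set_printoptions(precision=4,suppress=True)
f=grab('wrist'); rel([.565,.002,.275],2.915)
cv2.imwrite('pics/w6.png',cv2.resize(f['color'][90:230,80:260,::-1],None,fx=4.4,fy=4.2,interpolation=cv2.INTER_CUBIC))
print([(m['conf'],m['uv']) for m in imaging.mark_of('shaft','wrist')],np.linalg.inv(f['camera_from_world'])[:3,3])
E
```

```text
clock: 7.4
position: [0.5719, 0.037, 0.2752]
tool_rot: [-3.141, -0.0, 2.916]
force: [-0.2, -0.2, -2.0]
grip_width: 0.0388
t 7.45 pos [0.5719 0.0363 0.2753] rot [-3.1413 -0.0002  2.9152] w 0.0392 F [ 0.1 -0.1 -2.7]
offset total mm [ -1.  -35.    0.3] dist 35.0
rotvec deg [-0.02 -0.01  0.01]
[(0.71, [183.4, 153.7])] [0.5076 0.0523 0.3983]
```

View pics/w6.png

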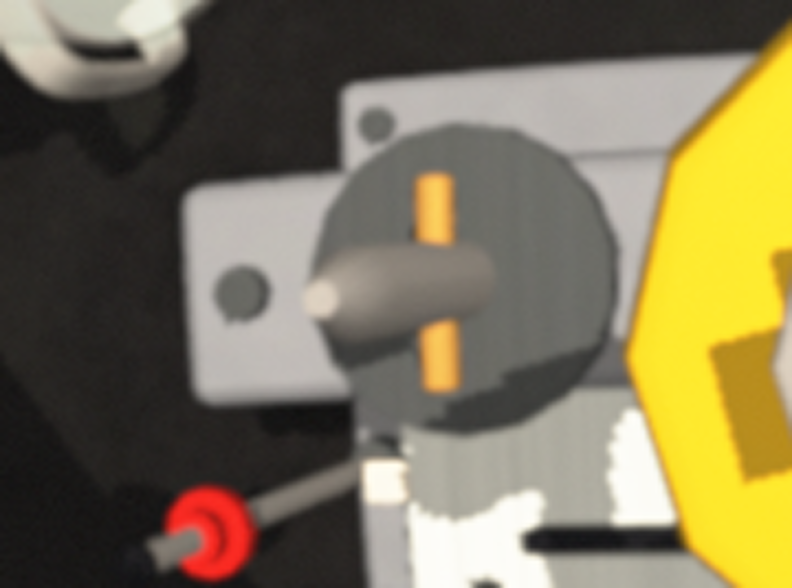

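```bash
python3 - <<'E'
from h import *
np.set_printoptions(precision=4,suppress=True)
f=grab('wrist'); s=status.observe(); R=Rn.from_euler('xyz',s['tool_rot']); p=np.array(s['position'])
for n,x,y,z in [('tip',321,299,.205),('disc',465,280,.155),('pinmid',437,282,.164),('pinA',434,176,.164),('pinB',442,390,.164)]:
    w=fish(f,80+(x+.5)/4.4-.5,90+(y+.5)/4.2-.5,z); print(n,w,R.inv().apply(w-p)*1000)
E
```

```text
tip [ 0.4936 -0.0397  0.205 ] [ 59.2928 -91.1666  70.3398]
disc [ 0.494  -0.0383  0.155 ] [ 59.2176 -89.7455 120.3394]
pinmid [ 0.4935 -0.0395  0.164 ] [ 59.4045 -90.9643 111.3398]
pinA [ 0.4773 -0.0356  0.164 ] [ 76.121  -90.874  111.3398]
pinB [ 0.5102 -0.0434  0.164 ] [ 42.2884 -91.0437 111.3397]
```

```bash
python3 - <<'E'
from h import *
a=cv2.imread('pics/w5.png'); cv2.imwrite('pics/w5c.png',cv2.resize(a[245:410,230:410],None,fx=4,fy=3.6,interpolation=cv2.INTER_CUBIC))
E
```

```text
(no output)
```

View pics/w5c.png

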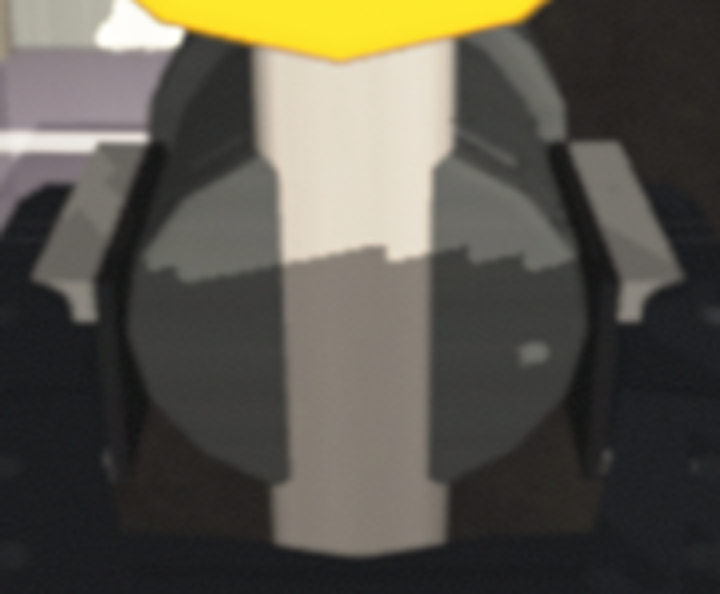

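```bash
python3 - <<'E'
from h import *
np.set_printoptions(precision=4,suppress=True)
f=grab('wrist'); s=status.observe(); R=Rn.from_euler('xyz',s['tool_rot']); p=np.array(s['position'])
px=lambda x,y:(230+(x+.5)/4-.5,245+(y+.5)/3.6-.5)
for n,x,y,dz in [('hub c',357.5,322,.0155),('L',128,322,.0155),('R',587,322,.0155),('top',357,160,.0155),('bot',357,486,.0155)]:
    w=fish(f,*px(x,y),p[2]+dz); print(n,R.inv().apply(w-p)*1000)
E
```

```text
hub c [  4.9765   0.6988 -15.5001]
L [  4.6928 -18.3647 -15.4961]
R [  4.6921  19.7668 -15.504 ]
top [ 21.1725   0.6538 -15.4998]
bot [-13.8769   0.6623 -15.5004]
```

```bash
python3 -m handwheel '[{"offset":[8,-14,0],"rot":[0,0,0],"claw":-1},{"offset":[14,-23,0],"rot":[0,0,0],"claw":-1},{"offset":[16,-26,0],"rot":[0,0,0],"claw":-1},{"offset":[12,-18,0],"rot":[0,0,0],"claw":-1},{"offset":[6.3,-10.6,0],"rot":[0,0,0],"claw":-1},{"offset":[0,0,0],"rot":[0,0,0],"claw":-1},{"offset":[0,0,10],"rot":[0,0,0],"claw":-1},{"offset":[0,0,12],"rot":[0,0,0],"claw":-1},{"offset":[0,0,8],"rot":[0,0,0],"claw":-1},{"offset":[0,0,0],"rot":[0,0,0],"claw":-1},{"offset":[0,0,0],"rot":[0,0,0],"claw":-1}]'
python3 - <<'E'
from h import *
np.set_printoptions(precision=4,suppress=True)
# predicted target: tool origin when hub on shaft: shaft world (.4936,-.0393)
R=Rn.from_euler('xyz',[np.pi,0,2.9155])
rel(np.array([.4936,-.0393,0])-R.apply([.0029,.0007,0])+[0,0,.235],2.915)
for c in ['scene','side']:
    f=grab(c); u,v=(281,190) if c=='scene' else (322,180)
    cv2.imwrite(f'pics/q_{c}.png',cv2.resize(f['color'][v-50:v+50,u-50:u+50,::-1],(400,400),interpolation=cv2.INTER_CUBIC))
cv2.imwrite('pics/q1.png',np.hstack([cv2.imread('pics/q_scene.png'),cv2.imread('pics/q_side.png')]))
E
```

```text
clock: 8.7
position: [0.4966, -0.0403, 0.2449]
tool_rot: [-3.141, -0.001, 2.915]
force: [0.5, -0.4, -2.4]
grip_width: 0.0392
t 8.7 pos [ 0.4966 -0.0403  0.2449] rot [-3.1413 -0.0007  2.9148] w 0.0392 F [ 0.5 -0.4 -2.4]
offset total mm [ 0.2 -0.4  9.9] dist 10.0
rotvec deg [-0.02 -0.04 -0.01]
```

View pics/q1.png

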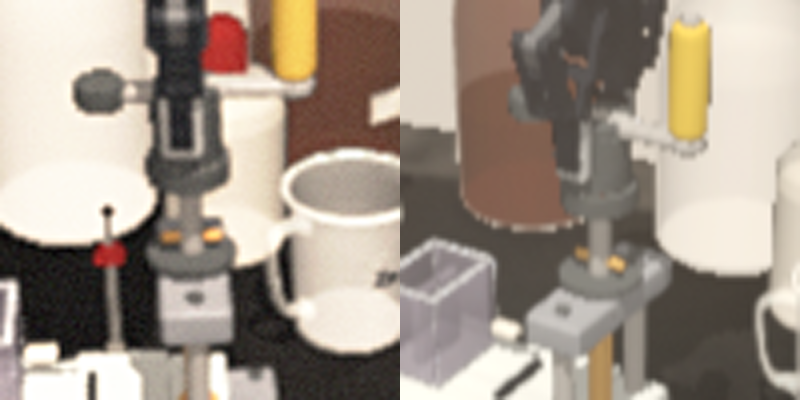

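```bash
python3 -m handwheel '[{"offset":[0,0,5],"rot":[0,0,0],"claw":-1},{"offset":[0,0,4],"rot":[0,0,0],"claw":-1},{"offset":[0,0,0],"rot":[0,0,0],"claw":-1}]'; python3 -m handwheel '[{"offset":[0,0,3],"rot":[0,0,0],"claw":-1},{"offset":[0,0,0],"rot":[0,0,0],"claw":-1}]';python3 -m handwheel '[{"offset":[0,0,3],"rot":[0,0,0],"claw":-1},{"offset":[0,0,0],"rot":[0,0,0],"claw":-1}]'
```

```text
clock: 9.1
position: [0.4963, -0.0405, 0.2358]
tool_rot: [-3.141, -0.001, 2.914]
force: [0.1, 0.4, -2.2]
grip_width: 0.039
clock: 9.3
position: [0.4964, -0.0405, 0.233]
tool_rot: [-3.142, -0.0, 2.915]
force: [0.4, -0.2, -2.6]
grip_width: 0.0386
clock: 9.5
position: [0.4964, -0.0405, 0.23]
tool_rot: [-3.141, -0.0, 2.915]
force: [0.3, 0.2, -1.2]
grip_width: 0.039
```

```bash
python3 -m handwheel '[{"offset":[0,0,2],"rot":[0,0,0],"claw":-1},{"offset":[0,0,2],"rot":[0,0,0],"claw":-1},{"offset":[0,0,0],"rot":[0,0,0],"claw":-1}]'; python3 -m handwheel '[{"offset":[0,0,3],"rot":[0,0,0],"claw":-1},{"offset":[0,0,0],"rot":[0,0,0],"claw":-1}]'
```

```text
clock: 9.8
position: [0.4964, -0.0405, 0.226]
tool_rot: [-3.141, -0.0, 2.914]
force: [-0.4, 0.5, -1.6]
grip_width: 0.0388
clock: 10.0
position: [0.4964, -0.0404, 0.223]
tool_rot: [-3.141, -0.0, 2.915]
force: [0.8, 0.0, -3.1]
grip_width: 0.0387
```

```bash
python3 -m handwheel '[{"offset":[0,0,4],"rot":[0,0,0],"claw":-1},{"offset":[0,0,4],"rot":[0,0,0],"claw":-1},{"offset":[0,0,0],"rot":[0,0,0],"claw":-1}]'; python3 -m handwheel '[{"offset":[0,0,4],"rot":[0,0,0],"claw":-1},{"offset":[0,0,4],"rot":[0,0,0],"claw":-1},{"offset":[0,0,0],"rot":[0,0,0],"claw":-1}]';python3 -m handwheel '[{"offset":[0,0,3],"rot":[0,0,0],"claw":-1},{"offset":[0,0,3],"rot":[0,0,0],"claw":-1},{"offset":[0,0,0],"rot":[0,0,0],"claw":-1}]'
```

```text
clock: 10.3
position: [0.4962, -0.0405, 0.2147]
tool_rot: [-3.141, -0.001, 2.914]
force: [0.0, -0.6, -1.9]
grip_width: 0.0388
clock: 10.6
position: [0.4963, -0.0404, 0.2067]
tool_rot: [-3.141, -0.001, 2.915]
force: [-0.7, 0.9, -2.6]
grip_width: 0.039
clock: 10.9
position: [0.4964, -0.0405, 0.2009]
tool_rot: [-3.141, -0.001, 2.915]
force: [-0.2, 0.0, -3.3]
grip_width: 0.0386
```

```bash
python3 -m handwheel '[{"offset":[0,0,1.5],"rot":[0,0,0],"claw":-1},{"offset":[0,0,0],"rot":[0,0,0],"claw":-1}]'; python3 -m handwheel '[{"offset":[0,0,1],"rot":[0,0,0],"claw":-1},{"offset":[0,0,0],"rot":[0,0,0],"claw":-1}]';python3 -m handwheel '[{"offset":[0,0,1],"rot":[0,0,0],"claw":-1},{"offset":[0,0,0],"rot":[0,0,0],"claw":-1}]'
```

```text
clock: 11.1
position: [0.4965, -0.0404, 0.1997]
tool_rot: [-3.142, -0.0, 2.915]
force: [-0.8, 0.1, -3.2]
grip_width: 0.0386
clock: 11.3
position: [0.4965, -0.0404, 0.1987]
tool_rot: [3.142, -0.0, 2.915]
force: [0.1, 0.3, -2.3]
grip_width: 0.0387
clock: 11.5
position: [0.4966, -0.0405, 0.1984]
tool_rot: [3.141, 0.0, 2.914]
force: [-3.6, -0.1, 9.5]
grip_width: 0.0389
```

Contact came at TCP z 0.198, so the underside is on the shoulder. I'll release and rise.

```bash
python3 -m handwheel '[{"offset":[0,0,0],"rot":[0,0,0],"claw":0.2},{"offset":[0,0,0],"rot":[0,0,0],"claw":1},{"offset":[0,0,0],"rot":[0,0,0],"claw":1},{"offset":[0,0,0],"rot":[0,0,0],"claw":1},{"offset":[0,0,-10],"rot":[0,0,0],"claw":1},{"offset":[0,0,-30],"rot":[0,0,0],"claw":1},{"offset":[0,0,-40],"rot":[0,0,0],"claw":1},{"offset":[0,0,-40],"rot":[0,0,0],"claw":1},{"offset":[0,0,-20],"rot":[0,0,0],"claw":1},{"offset":[0,0,0],"rot":[0,0,0],"claw":1}]'
python3 - <<'E'
from h import *
np.set_printoptions(precision=4,suppress=True)
f=grab('wrist','w7.png'); g=grab('scene','s7.png')
s=status.observe(); R=Rn.from_euler('xyz',s['tool_rot']); p=np.array(s['position'])
hsv=cv2.cvtColor(f['color'],cv2.COLOR_RGB2HSV)
m=((hsv[...,0]>15)&(hsv[...,0]<35)&(hsv[...,1]>120)).astype(np.uint8); m[:,:150]=0;m[:,470:]=0;m[330:]=0
cnt=max(cv2.findContours(m,cv2.RETR_EXTERNAL,cv2.CHAIN_APPROX_NONE)[0],key=cv2.contourArea); print(cv2.minEnclosingCircle(cnt))
for m in imaging.mark_of('crank','wrist')[:2]: print(m['conf'],m['uv'],fish(f,*m['uv'],.155))
rel(p)
E
```

```text
clock: 12.5
position: [0.4974, -0.0406, 0.3412]
tool_rot: [3.14, 0.005, 2.914]
force: [-0.4, -0.4, -0.1]
grip_width: 0.0859
((317.0671691894531, 145.276123046875), 24.220911026000977)
0.84 [534.2, 2.7] [0.3351 0.2065 0.155 ]
0.75 [319.5, 214.3] [ 0.4937 -0.0381  0.155 ]
t 12.65 pos [ 0.4962 -0.0404  0.3375] rot [-3.1415 -0.0006  2.9146] w 0.0852 F [-0.6  0.2 -0.4]
offset total mm [-0.2  0.  -0.7] dist 0.7
```

View pics/w7.png

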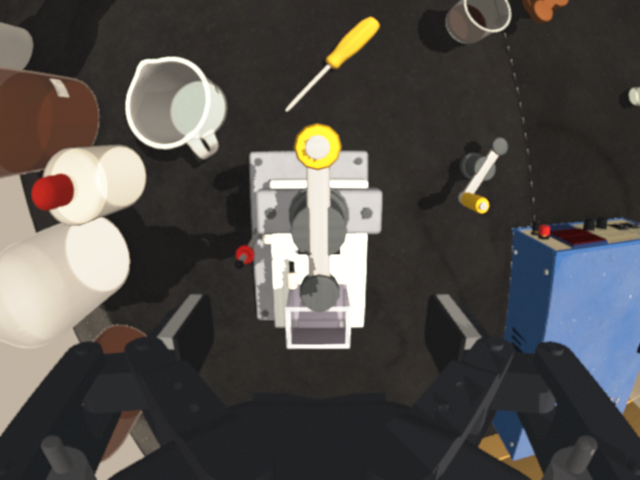

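View pics/s7.png

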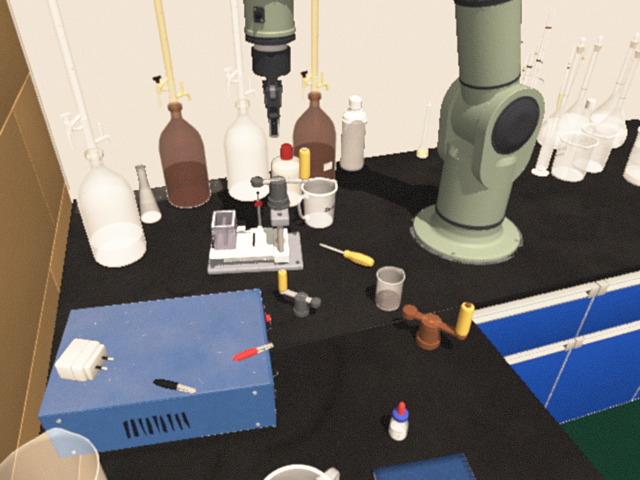

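```bash
python3 - <<'E'
from h import *
np.set_printoptions(precision=4,suppress=True)
f=grab('wrist'); s=status.observe(); R=Rn.from_euler('xyz',s['tool_rot']); p=np.array(s['position'])
w=fish(f,317.3,146,.281); print(w,R.inv().apply(w-p)*1000)
# red collar + pointer in scene and wrist
g=grab('scene'); C=cloud(g)
hs=cv2.cvtColor(g['color'],cv2.COLOR_RGB2HSV)
cv2.imwrite('pics/p7.png',cv2.resize(g['color'][185:245,235:295,::-1],(600,600),interpolation=cv2.INTER_CUBIC))
cv2.imwrite('pics/p7w.png',cv2.resize(f['color'][220:300,220:320,::-1],(750,600),interpolation=cv2.INTER_CUBIC))
rel([.4351,-.0258,.257])
E
```

```text
[ 0.4336 -0.0261  0.281 ] [64.0182 -0.0739 56.2096]
t 12.75 pos [ 0.4961 -0.0404  0.337 ] rot [-3.1411 -0.0015  2.9145] w 0.0853 F [-0.6 -0.5  0.1]
offset total mm [62.6  0.6 80.1] dist 101.7
```

View pics/p7.png

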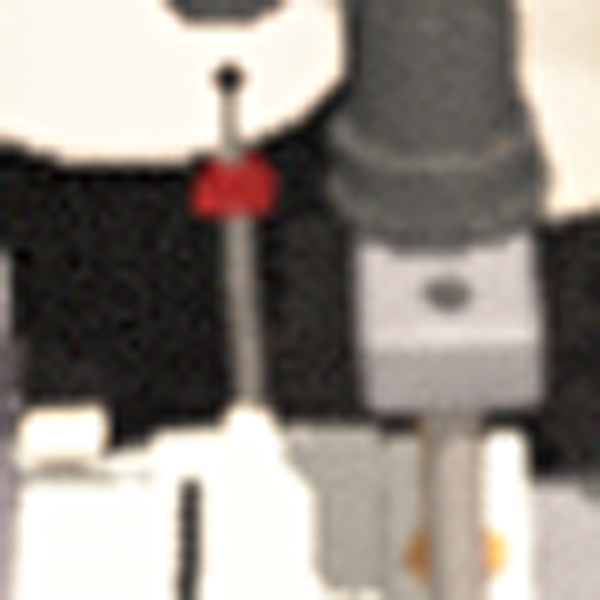

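View pics/p7w.png

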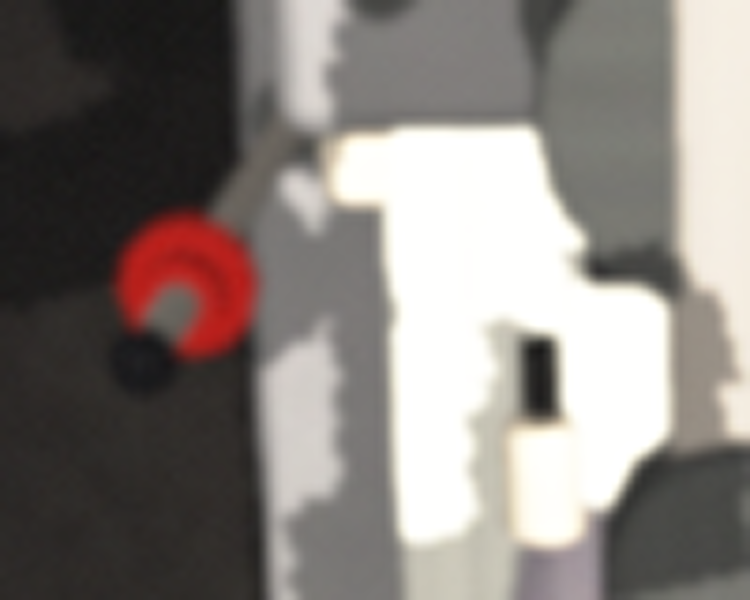

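```bash
cat >> h.py <<'E'
def ray(f,u,v,fe=False):
    x=(u-f['cx'])/f['fx']; y=(v-f['cy'])/f['fy']; r=np.hypot(x,y)
    d=np.array([np.sin(r)*x/r,np.sin(r)*y/r,np.cos(r)]) if fe else np.array([x,y,1.])
    T=np.linalg.inv(f['camera_from_world']); d=T[:3,:3]@d
    return T[:3,3],d/np.linalg.norm(d)
def inter(rays):
    A=sum(np.eye(3)-np.outer(d,d) for o,d in rays); b=sum((np.eye(3)-np.outer(d,d))@o for o,d in rays)
    X=np.linalg.solve(A,b); return X,[np.linalg.norm((np.eye(3)-np.outer(d,d))@(X-o)) for o,d in rays]
E
python3 - <<'E'
from h import *
np.set_printoptions(precision=4,suppress=True)
f=grab('wrist'); g=grab('scene'); s=grab('side')
a=(220+187.5/7.5-.5,220+287.5/7.5-.5); b=(235+234.5/10-.5,185+187.5/10-.5)
print('collar scene+wrist',inter([ray(f,*a,True),ray(g,*b)]))
m=imaging.mark_of('red_mark','side'); print([(k['conf'],k['uv']) for k in m])
m=imaging.mark_of('red_mark','wrist'); print([(k['conf'],k['uv']) for k in m],a)
m=imaging.mark_of('red_mark','scene'); print([(k['conf'],k['uv']) for k in m],b)
for c in ['wrist','scene','side']: print([(k['conf'],k['uv']) for k in imaging.mark_of('table_top',c)])
pw=(220+332/7.5-.5,220+165/7.5-.5); print('pointer wrist@.05',fish(f,*pw,.05))
cv2.imwrite('pics/sd7.png',cv2.resize(s['color'][170:260,270:370,::-1],(800,600) if 0 else (660,594),interpolation=cv2.INTER_CUBIC))
E
```

```text
collar scene+wrist (array([ 0.5263, -0.1241,  0.107 ]), [np.float64(0.0006012546560733852), np.float64(0.0006012546560732334)])
[]
[(0.48, [247.2, 259.7])] (244.5, 257.8333333333333)
[(0.56, [256.0, 204.4])] (257.95, 203.25)
[(0.68, [266.4, 242.6])]
[(0.67, [258.9, 226.0])]
[]
pointer wrist@.05 [ 0.5269 -0.1121  0.05  ]
```

View pics/sd7.png

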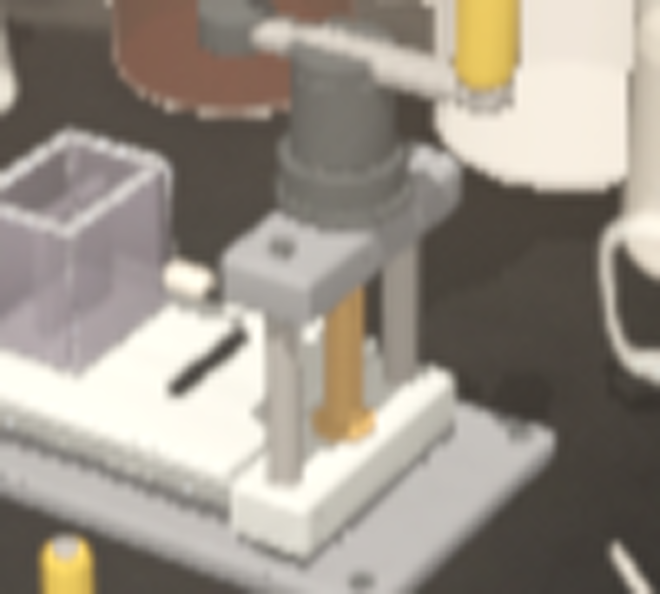

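```bash
python3 -m handwheel '[{"offset":[18,0,0],"rot":[0,0,0],"claw":1},{"offset":[27,0,0],"rot":[0,0,0],"claw":1},{"offset":[18,0.3,0],"rot":[0,0,0],"claw":1},{"offset":[0,0,15],"rot":[0,0,0],"claw":1},{"offset":[0,0,30],"rot":[0,0,0],"claw":1},{"offset":[0,0,25],"rot":[0,0,0],"claw":1},{"offset":[0,0,10],"rot":[0,0,0],"claw":1},{"offset":[0,0,0],"rot":[0,0,0],"claw":1}]'
python3 - <<'E'
from h import *
f=grab('wrist','w8.png'); rel([.4343,-.0258,.257],2.915)
E
```

```text
clock: 14.0
position: [0.4348, -0.026, 0.2572]
tool_rot: [-3.141, -0.002, 2.914]
force: [-0.0, -0.2, 0.6]
grip_width: 0.0856
t 14.05 pos [ 0.4354 -0.026   0.2581] rot [-3.1414e+00 -3.0000e-04  2.9145e+00] w 0.0854 F [-0.2 -0.3 -1.1]
offset total mm [ 1.1 -0.   1.1] dist 1.6
rotvec deg [-0.01 -0.02 -0.03]
```

View pics/w8.png

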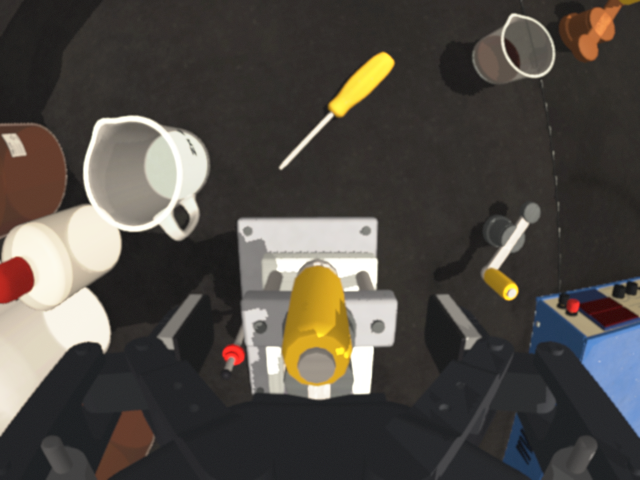

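The grip is centred between the pads, with its top at (317,360). I'll close on it.

```bash
python3 -m handwheel '[{"offset":[0,0,0],"rot":[0,0,0],"claw":-1},{"offset":[0,0,0],"rot":[0,0,0],"claw":-1},{"offset":[0,0,0],"rot":[0,0,0],"claw":-1},{"offset":[0,0,0],"rot":[0,0,0],"claw":-1},{"offset":[0,0,0],"rot":[0,0,0],"claw":-1},{"offset":[0,0,0],"rot":[0,0,0],"claw":-1},{"offset":[0,0,0],"rot":[0,0,0],"claw":-1}]' 45
python3 - <<'E'
from h import *
np.set_printoptions(precision=1,suppress=True)
s=status.observe(); rel(s['position']); R=Rn.from_euler('xyz',s['tool_rot'])
p=np.array(s['position']); c=np.array([.4936,-.0393]); d=p[:2]-c; print('r,ang',np.hypot(*d)*1000,np.degrees(np.arctan2(d[1],d[0])))
a0=np.degrees(np.arctan2(d[1],d[0]))
# circle rows: step 10deg clockwise, in tool axes, radius 60, absolute table
for i in range(0,37):
    a,b=np.radians(a0-10*i),np.radians(a0-10*(i+1))
    w=60*np.array([np.cos(b)-np.cos(a),np.sin(b)-np.sin(a),0]); print(i+1,R.inv().apply(w)[:2],end='; ')
E
```

```text
clock: 14.75
position: [0.4353, -0.026, 0.2581]
tool_rot: [3.141, 0.0, 2.914]
force: [-1.5, 0.4, 5.7]
grip_width: 0.0229
t 14.75 pos [ 0.4 -0.   0.3] rot [3.1 0.  2.9] w 0.0229 F [-1.5  0.4  5.7]
offset total mm [0. 0. 0.] dist 0.0
r,ang 59.8453968290227 167.15919264768556
1 [-0.9 10.4]; 2 [-2.7 10.1]; 3 [-4.4  9.5]; 4 [-6.   8.6]; 5 [-7.4  7.4]; 6 [-8.5  6. ]; 7 [-9.5  4.4]; 8 [-10.1   2.7]; 9 [-10.4   0.9]; 10 [-10.4  -0.9]; 11 [-10.1  -2.7]; 12 [-9.5 -4.4]; 13 [-8.6 -6. ]; 14 [-7.4 -7.4]; 15 [-6.  -8.5]; 16 [-4.4 -9.5]; 17 [ -2.7 -10.1]; 18 [ -0.9 -10.4]; 19 [  0.9 -10.4]; 20 [  2.7 -10.1]; 21 [ 4.4 -9.5]; 22 [ 6.  -8.6]; 23 [ 7.4 -7.4]; 24 [ 8.5 -6. ]; 25 [ 9.5 -4.4]; 26 [10.1 -2.7]; 27 [10.4 -0.9]; 28 [10.4  0.9]; 29 [10.1  2.7]; 30 [9.5 4.4]; 31 [8.6 6. ]; 32 [7.4 7.4]; 33 [6.  8.5]; 34 [4.4 9.5]; 35 [ 2.7 10.1]; 36 [ 0.9 10.4]; 37 [-0.9 10.4];
```

```bash
python3 -m handwheel '[{"offset":[-0.9,10.4,0],"rot":[0,0,0],"claw":-1},{"offset":[-2.7,10.1,0],"rot":[0,0,0],"claw":-1},{"offset":[-4.4,9.5,0],"rot":[0,0,0],"claw":-1},{"offset":[0,0,0],"rot":[0,0,0],"claw":-1},{"offset":[0,0,0],"rot":[0,0,0],"claw":-1}]'
python3 -m handwheel '[{"offset":[-6,8.6,0],"rot":[0,0,0],"claw":-1},{"offset":[-7.4,7.4,0],"rot":[0,0,0],"claw":-1},{"offset":[-8.6,6,0],"rot":[0,0,0],"claw":-1},{"offset":[-9.5,4.4,0],"rot":[0,0,0],"claw":-1},{"offset":[-10.1,2.7,0],"rot":[0,0,0],"claw":-1},{"offset":[-10.4,0.9,0],"rot":[0,0,0],"claw":-1},{"offset":[0,0,0],"rot":[0,0,0],"claw":-1},{"offset":[0,0,0],"rot":[0,0,0],"claw":-1}]'
python3 - <<'E'
from h import *
g=grab('scene','s9.png'); s=status.observe()
d=np.array(s['position'][:2])-[.4936,-.0393]; print(np.hypot(*d),np.degrees(np.arctan2(d[1],d[0])),s['position'][2],s['force'],s['grip_width'])
cv2.imwrite('pics/p9.png',cv2.resize(g['color'][145:255,205:325,::-1],(654,600),interpolation=cv2.INTER_CUBIC))
E
```

```text
clock: 15.25
position: [0.45, 0.0019, 0.2581]
tool_rot: [3.141, 0.001, 2.915]
force: [-0.5, 3.5, 6.6]
grip_width: 0.0229
clock: 16.05
position: [0.5076, 0.0185, 0.2579]
tool_rot: [-3.141, 0.0, 2.914]
force: [-0.7, -1.9, 4.9]
grip_width: 0.0232
0.05944887896039347 76.41797009339825 0.25791403926800627 [-0.14672414 -1.6296412   4.30400264] 0.023263119490651456
```

View pics/p9.png

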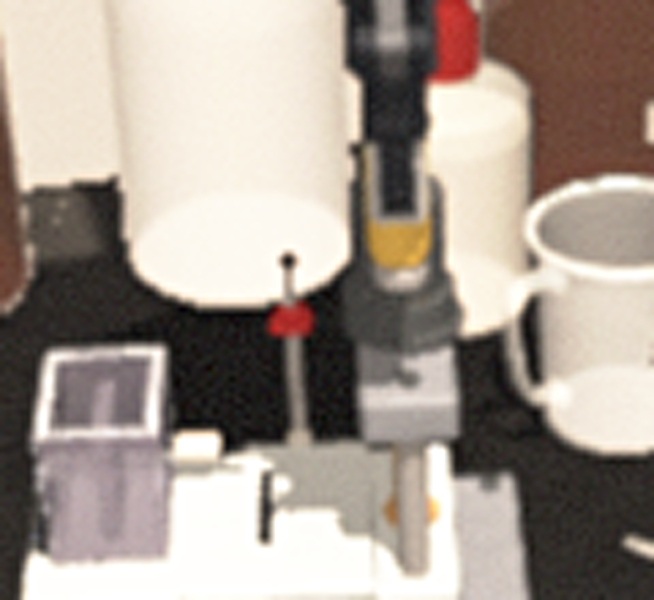

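```bash
python3 -m handwheel '[{"offset":[-10.4,-0.9,0],"rot":[0,0,0],"claw":-1},{"offset":[-10.1,-2.7,0],"rot":[0,0,0],"claw":-1},{"offset":[-9.5,-4.4,0],"rot":[0,0,0],"claw":-1},{"offset":[-8.6,-6,0],"rot":[0,0,0],"claw":-1},{"offset":[-7.4,-7.4,0],"rot":[0,0,0],"claw":-1},{"offset":[-6,-8.6,0],"rot":[0,0,0],"claw":-1},{"offset":[-4.4,-9.5,0],"rot":[0,0,0],"claw":-1},{"offset":[-2.7,-10.1,0],"rot":[0,0,0],"claw":-1},{"offset":[-0.9,-10.4,0],"rot":[0,0,0],"claw":-1},{"offset":[0,0,0],"rot":[0,0,0],"claw":-1},{"offset":[0,0,0],"rot":[0,0,0],"claw":-1}]'
python3 - <<'E'
from h import *
np.set_printoptions(precision=4,suppress=True)
g=grab('scene','s10.png'); h=grab('side','sd10.png'); s=status.observe()
d=np.array(s['position'][:2])-[.4936,-.0393]; print(np.hypot(*d),np.degrees(np.arctan2(d[1],d[0])),s['position'][2],s['force'],s['grip_width'])
for c in ['scene','side']:
    print([(k['conf'],k['uv']) for k in imaging.mark_of('table_top',c)],[(k['conf'],k['uv']) for k in imaging.mark_of('red_mark',c)])
C=cloud(g)
tb=C[(C[...,0]>.52)&(C[...,0]<.60)&(C[...,1]>-.10)&(C[...,1]<-.03)&(C[...,2]>.04)&(C[...,2]<.12)]; print(np.histogram(tb[:,2],bins=np.arange(.04,.12,.004)))
cv2.imwrite('pics/p10.png',cv2.resize(g['color'][145:255,205:325,::-1],(654,600),interpolation=cv2.INTER_CUBIC))
E
```

```text
clock: 17.2
position: [0.5519, -0.0535, 0.2578]
tool_rot: [-3.141, -0.0, 2.914]
force: [-2.5, 0.1, 4.3]
grip_width: 0.023
0.059973314432192 -13.201664569327477 0.2577750529181955 [-3.02    0.6131  2.6978] 0.023023632233014533
[(0.56, [257.8, 220.7])] [(0.48, [257.6, 204.8])]
[(0.92, [315.9, 212.4])] []
(array([  0,   0,   0,   0,   0,  12, 407,  66,  36,   9,  17,  27,  14,
         1,   4,   5,   3,   3,   7]), array([0.04 , 0.044, 0.048, 0.052, 0.056, 0.06 , 0.064, 0.068, 0.072,
       0.076, 0.08 , 0.084, 0.088, 0.092, 0.096, 0.1  , 0.104, 0.108,
       0.112, 0.116]))
```

View pics/p10.png

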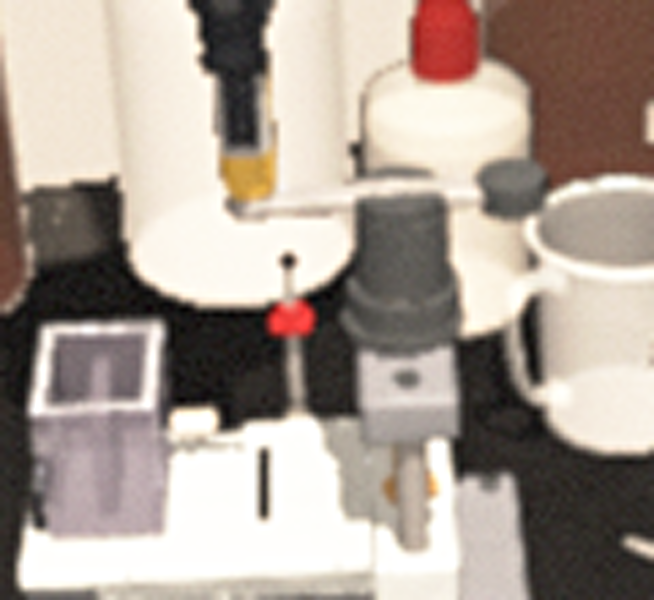

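```bash
python3 -m handwheel '[{"offset":[0.9,-10.4,0],"rot":[0,0,0],"claw":-1},{"offset":[2.7,-10.1,0],"rot":[0,0,0],"claw":-1},{"offset":[4.4,-9.5,0],"rot":[0,0,0],"claw":-1},{"offset":[6,-8.6,0],"rot":[0,0,0],"claw":-1},{"offset":[7.4,-7.4,0],"rot":[0,0,0],"claw":-1},{"offset":[8.6,-6,0],"rot":[0,0,0],"claw":-1},{"offset":[9.5,-4.4,0],"rot":[0,0,0],"claw":-1},{"offset":[10.1,-2.7,0],"rot":[0,0,0],"claw":-1},{"offset":[10.4,-0.9,0],"rot":[0,0,0],"claw":-1},{"offset":[0,0,0],"rot":[0,0,0],"claw":-1}]'
python3 -m handwheel '[{"offset":[10.4,0.9,0],"rot":[0,0,0],"claw":-1},{"offset":[10.1,2.7,0],"rot":[0,0,0],"claw":-1},{"offset":[9.5,4.4,0],"rot":[0,0,0],"claw":-1},{"offset":[8.6,6,0],"rot":[0,0,0],"claw":-1},{"offset":[7.4,7.4,0],"rot":[0,0,0],"claw":-1},{"offset":[6,8.6,0],"rot":[0,0,0],"claw":-1},{"offset":[4.4,9.5,0],"rot":[0,0,0],"claw":-1},{"offset":[2.7,10.1,0],"rot":[0,0,0],"claw":-1},{"offset":[0.9,10.4,0],"rot":[0,0,0],"claw":-1},{"offset":[0,0,0],"rot":[0,0,0],"claw":-1},{"offset":[0,0,0],"rot":[0,0,0],"claw":-1}]'
cat > m.py <<'E'
from h import *
import sys
np.set_printoptions(precision=4,suppress=True)
n=sys.argv[1]
g=grab('scene',f's{n}.png'); h=grab('side',f'sd{n}.png'); s=status.observe()
d=np.array(s['position'][:2])-[.4936,-.0393]; print(s['clock'],np.hypot(*d),np.degrees(np.arctan2(d[1],d[0])),s['position'],s['force'],s['grip_width'])
for c in ['scene','side']:
    print([(k['conf'],k['uv']) for k in imaging.mark_of('table_top',c)],[(k['conf'],k['uv']) for k in imaging.mark_of('red_mark',c)])
C=cloud(g)
tb=C[(C[...,0]>.52)&(C[...,0]<.57)&(C[...,1]>-.10)&(C[...,1]<-.03)&(C[...,2]>.04)&(C[...,2]<.13)]; a,b=np.histogram(tb[:,2],bins=np.arange(.04,.13,.003)); print(list(zip(b.round(3),a)))
i=a.argmax(); q=tb[abs(tb[:,2]-b[i]-.0015)<.004]; print('table z med',np.median(q[:,2]))
cv2.imwrite(f'pics/p{n}.png',cv2.resize(g['color'][180:240,225:305,::-1],(800,600),interpolation=cv2.INTER_CUBIC))
cv2.imwrite(f'pics/ps{n}.png',cv2.resize(h['color'][160:250,260:380,::-1],(800,600),interpolation=cv2.INTER_CUBIC))
E
python3 m.py 11
```

```text
clock: 18.5
position: [0.48, -0.0978, 0.2581]
tool_rot: [3.141, 0.001, 2.915]
force: [1.9, 3.7, 0.2]
grip_width: 0.0231
clock: 19.6
position: [0.4351, -0.0252, 0.2578]
tool_rot: [3.141, -0.0, 2.916]
force: [1.7, -0.0, 5.9]
grip_width: 0.0225
19.7 0.060148851275622243 166.66441123087503 [ 0.4351 -0.0254  0.2578] [0.7519 0.4248 6.5822] 0.022808196809602683
[(0.62, [257.9, 212.8])] [(0.41, [256.8, 202.6])]
[(0.6, [318.2, 204.2])] []
[(np.float64(0.04), np.int64(0)), (np.float64(0.043), np.int64(0)), (np.float64(0.046), np.int64(0)), (np.float64(0.049), np.int64(0)), (np.float64(0.052), np.int64(0)), (np.float64(0.055), np.int64(0)), (np.float64(0.058), np.int64(0)), (np.float64(0.061), np.int64(0)), (np.float64(0.064), np.int64(0)), (np.float64(0.067), np.int64(0)), (np.float64(0.07), np.int64(0)), (np.float64(0.073), np.int64(0)), (np.float64(0.076), np.int64(0)), (np.float64(0.079), np.int64(0)), (np.float64(0.082), np.int64(0)), (np.float64(0.085), np.int64(0)), (np.float64(0.088), np.int64(103)), (np.float64(0.091), np.int64(190)), (np.float64(0.094), np.int64(12)), (np.float64(0.097), np.int64(19)), (np.float64(0.1), np.int64(7)), (np.float64(0.103), np.int64(5)), (np.float64(0.106), np.int64(6)), (np.float64(0.109), np.int64(4)), (np.float64(0.112), np.int64(0)), (np.float64(0.115), np.int64(0)), (np.float64(0.118), np.int64(0)), (np.float64(0.121), np.int64(0)), (np.float64(0.124), np.int64(0))]
table z med 0.09141595354957799
```

View pics/p11.png

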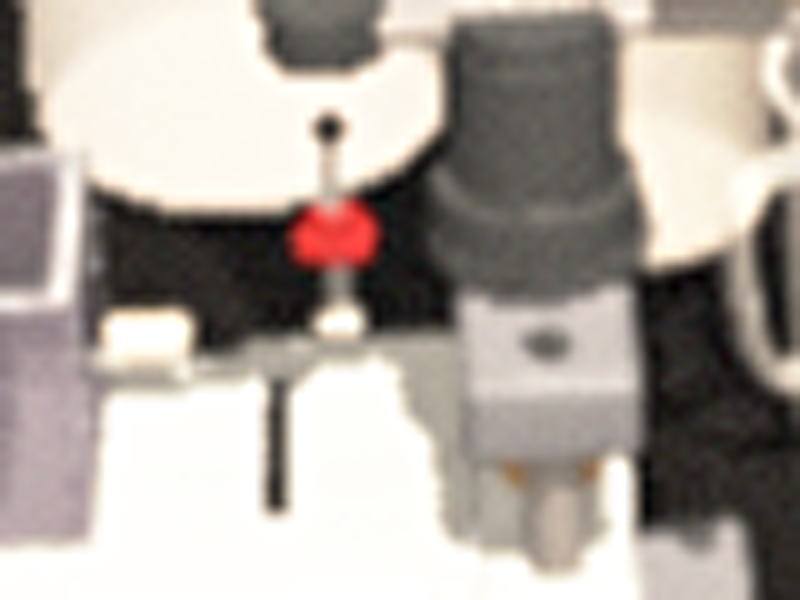

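View pics/ps11.png

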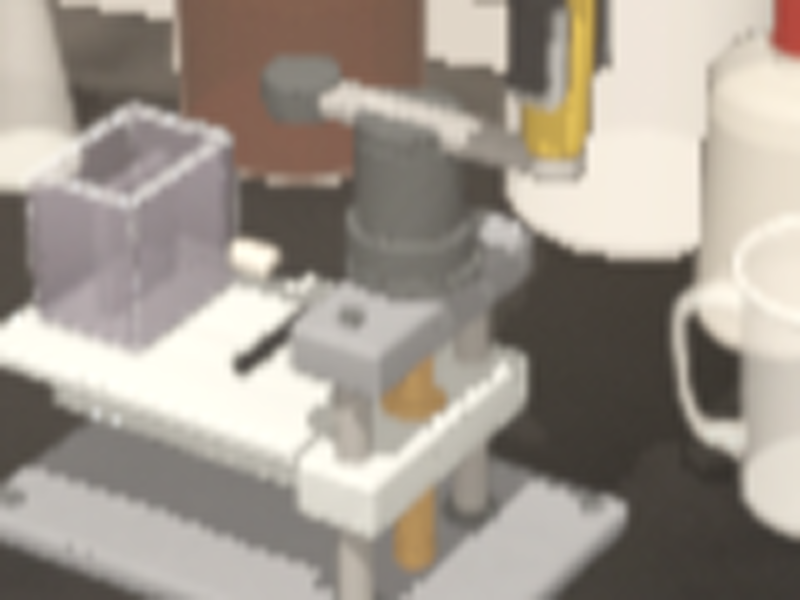

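```bash
python3 - <<'E'
from h import *
np.set_printoptions(precision=4,suppress=True)
g=grab('scene')
print('rod wrist-tri', w2px(g,[.5263,-.1241,.107]),'obs 257.95 203.2')
for z,o in [(.05,(259,225.0)),(.066,None),(.0913,(258.3,209.8))]: print(z,w2px(g,[.5269,-.1121,z]),o)
for y in (-.122,-.124,-.126):
    o,d=ray(g,257.95,203.2); t=(y-o[1])/d[1]; print(y,o+t*d)
hsv=cv2.cvtColor(g['color'],cv2.COLOR_RGB2HSV)
red=((hsv[...,0]<8)|(hsv[...,0]>172))&(hsv[...,1]>110); red[:190]=0;red[215:]=0;red[:,:245]=0;red[:,270:]=0
v,u=np.nonzero(red); print('red rows',[(r,(v==r).sum(),u[v==r].min(),u[v==r].max()) for r in np.unique(v)],u.mean(),v.mean())
for dz in(-.0025,.0025): print(w2px(g,[.5263,-.1241,.107+dz]))
print(g['range_z'][195:212,258])
E
```

```text
rod wrist-tri [258.1906 203.3348] obs 257.95 203.2
0.05 [260.4162 225.2709] (259, 225.0)
0.066 [260.0362 219.9045] None
0.0913 [259.4233 211.2518] (258.3, 209.8)
-0.122 [ 0.5273 -0.122   0.1088]
-0.124 [ 0.5269 -0.124   0.1075]
-0.126 [ 0.5265 -0.126   0.1063]
red rows [(np.int64(198), np.int64(1), np.int64(265), np.int64(265)), (np.int64(200), np.int64(4), np.int64(259), np.int64(262)), (np.int64(201), np.int64(9), np.int64(254), np.int64(262)), (np.int64(202), np.int64(10), np.int64(253), np.int64(262)), (np.int64(203), np.int64(11), np.int64(253), np.int64(263)), (np.int64(204), np.int64(10), np.int64(253), np.int64(262)), (np.int64(205), np.int64(9), np.int64(254), np.int64(262)), (np.int64(206), np.int64(9), np.int64(254), np.int64(262))] 258.1111111111111 203.15873015873015
[258.2533 204.2083]
[258.1278 202.4592]
[1.2088 1.2069 1.204  1.2066 1.2066 1.2116 1.2122 1.2107 1.2132 1.2131
 1.2111 1.2157 1.2207 1.2272 1.2274 1.2278 1.228 ]
```

```bash
python3 -m handwheel '[{"offset":[-0.9,10.4,0],"rot":[0,0,0],"claw":-1},{"offset":[-2.7,10.1,0],"rot":[0,0,0],"claw":-1},{"offset":[-4.4,9.5,0],"rot":[0,0,0],"claw":-1},{"offset":[-6,8.6,0],"rot":[0,0,0],"claw":-1},{"offset":[-7.4,7.4,0],"rot":[0,0,0],"claw":-1},{"offset":[-8.6,6,0],"rot":[0,0,0],"claw":-1},{"offset":[-9.5,4.4,0],"rot":[0,0,0],"claw":-1},{"offset":[-10.1,2.7,0],"rot":[0,0,0],"claw":-1},{"offset":[-10.4,0.9,0],"rot":[0,0,0],"claw":-1},{"offset":[0,0,0],"rot":[0,0,0],"claw":-1},{"offset":[0,0,0],"rot":[0,0,0],"claw":-1}]'
python3 m.py 12 | grep -v '^\[(np'
```

```text
clock: 21.05
position: [0.5069, 0.0189, 0.2577]
tool_rot: [-3.141, -0.001, 2.915]
force: [-0.3, -2.5, 7.4]
grip_width: 0.023
21.15 0.05969032715173513 77.25854376913074 [0.5068 0.0189 0.2577] [-0.4293 -2.693   7.4882] 0.023045888587562107
[(0.65, [256.2, 208.3])] [(0.37, [256.7, 202.5])]
[(0.74, [312.2, 199.8])] []
table z med 0.10372075361396116
```

View pics/p12.png

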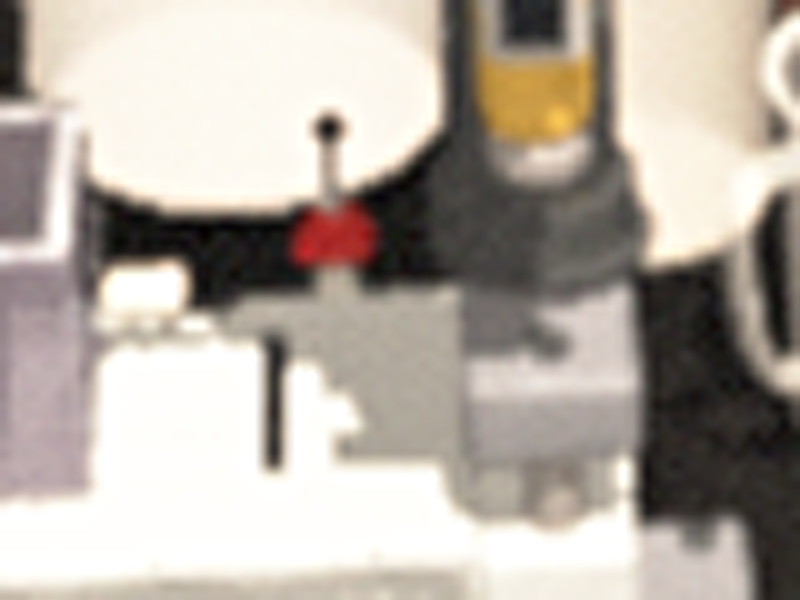

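```bash
python3 - <<'E'
from h import *
f=grab('wrist','w12.png')
E
```

```text
(no output)
```

View pics/w12.png

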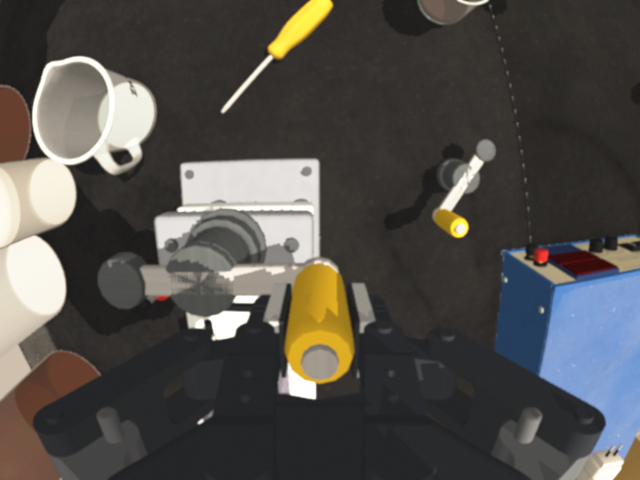

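```bash
python3 -m handwheel '[{"offset":[-10.4,-0.9,0],"rot":[0,0,0],"claw":-1},{"offset":[-10.1,-2.7,0],"rot":[0,0,0],"claw":-1},{"offset":[0,0,0],"rot":[0,0,0],"claw":-1},{"offset":[0,0,0],"rot":[0,0,0],"claw":-1},{"offset":[0,0,0],"rot":[0,0,0],"claw":1},{"offset":[0,0,0],"rot":[0,0,0],"claw":1},{"offset":[0,0,0],"rot":[0,0,0],"claw":1},{"offset":[0,0,0],"rot":[0,0,0],"claw":1},{"offset":[0,0,-25],"rot":[0,0,0],"claw":1},{"offset":[0,0,-25],"rot":[0,0,0],"claw":1},{"offset":[0,0,0],"rot":[0,0,0],"claw":1}]'
python3 m.py 13 | grep -v '^\[(np'
python3 - <<'E'
from h import *
f=grab('wrist','w13.png')
E
```

```text
clock: 22.5
position: [0.5274, 0.011, 0.3105]
tool_rot: [3.14, 0.004, 2.914]
force: [0.4, -0.2, -0.2]
grip_width: 0.0856
22.6 0.05992053527599369 56.91017507154341 [0.5263 0.0109 0.3079] [ 0.212  -0.3471 -0.7027] 0.085504944487757
[(0.85, [258.1, 206.9])] [(0.49, [256.0, 201.4])]
[(0.92, [317.4, 196.7])] []
table z med 0.10655960083808769
```

View pics/w13.png

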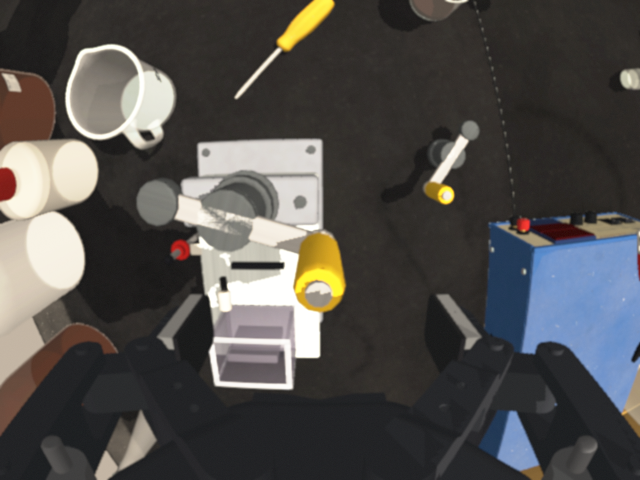

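View pics/p13.png

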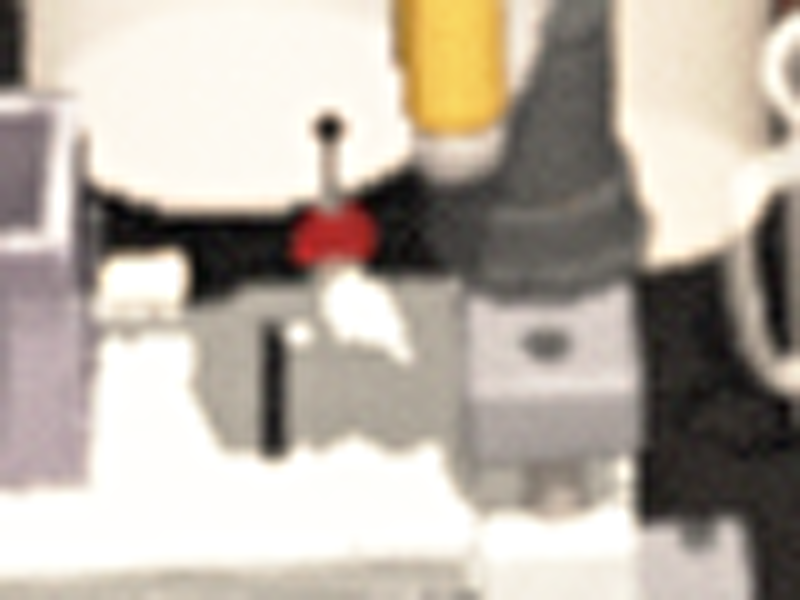

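```bash
python3 -m handwheel '[{"offset":[-17,-16,0],"rot":[0,0,0],"claw":1},{"offset":[-30,-28,0],"rot":[0,0,0],"claw":1},{"offset":[-30,-28,10],"rot":[0,0,0],"claw":1},{"offset":[-20,-19.5,20],"rot":[0,0,0],"claw":1},{"offset":[0,0,18],"rot":[0,0,0],"claw":1},{"offset":[0,0,0],"rot":[0,0,0],"claw":1},{"offset":[0,0,0],"rot":[0,0,0],"claw":1}]'
python3 - <<'E'
from h import *
import pickle
f=grab('wrist','w14.png'); pickle.dump(f,open('/tmp/w14.pkl','wb')); print([(k['conf'],k['uv']) for k in imaging.mark_of('red_mark','wrist')],[(k['conf'],k['uv']) for k in imaging.mark_of('table_top','wrist')])
E
```

```text
clock: 23.55
position: [0.6001, -0.0997, 0.2599]
tool_rot: [3.141, -0.001, 2.915]
force: [-0.3, 0.2, 0.9]
grip_width: 0.085
[(0.69, [264.4, 143.5])] [(0.64, [281.1, 138.7])]
```

View pics/w14.png

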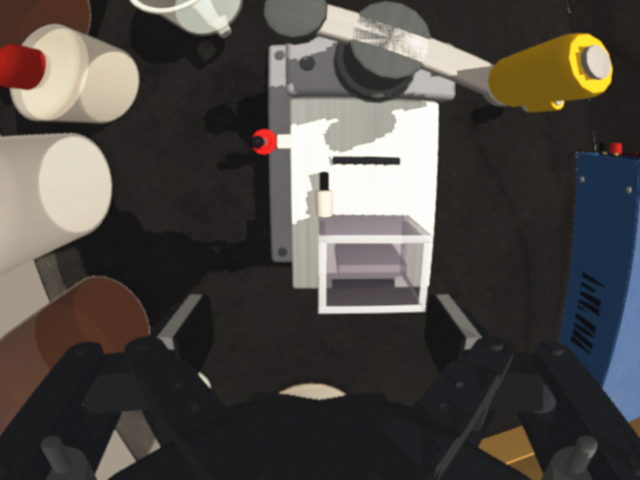

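```bash
python3 -m handwheel '[{"offset":[-25,10,0],"rot":[0,0,0],"claw":1},{"offset":[-40,15,0],"rot":[0,0,0],"claw":1},{"offset":[-25,10,0],"rot":[0,0,0],"claw":1},{"offset":[0,0,0],"rot":[0,0,0],"claw":1},{"offset":[0,0,0],"rot":[0,0,0],"claw":1}]'
python3 - <<'E'
from h import *
import pickle
f=grab('wrist','w15.png'); pickle.dump(f,open('/tmp/w15.pkl','wb')); rel([.6,-.1,.26])
a=cv2.imread('pics/w14.png')[115:175,235:315]; cv2.imwrite('pics/w14c.png',cv2.resize(a,(800,600),interpolation=cv2.INTER_CUBIC))
E
```

```text
clock: 24.2
position: [0.6958, -0.0859, 0.26]
tool_rot: [-3.141, 0.0, 2.915]
force: [-1.6, 0.2, 0.2]
grip_width: 0.0857
t 24.25 pos [ 0.6954 -0.0863  0.2603] rot [-3.1414e+00  2.0000e-04  2.9147e+00] w 0.0853 F [-0.8  0.3  1.2]
offset total mm [ 89.8 -34.8   0.3] dist 96.4
```

View pics/w15.png

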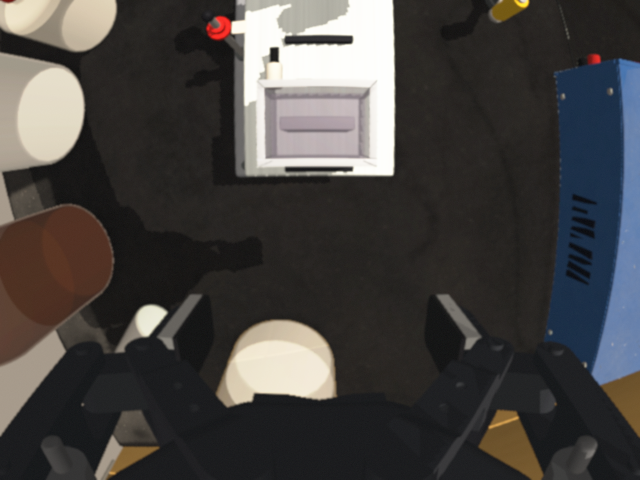

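View pics/w14c.png

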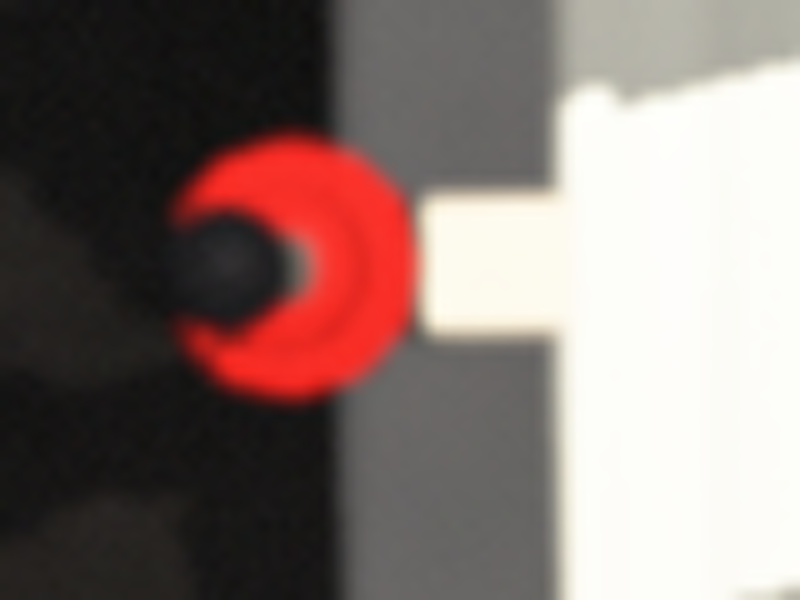

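```bash
python3 - <<'E'
import cv2
a=cv2.imread('pics/w15.png')[0:60,185:265]; cv2.imwrite('pics/w15c.png',cv2.resize(a,(800,600),interpolation=cv2.INTER_CUBIC))
E
```

```text
(no output)
```

View pics/w15c.png

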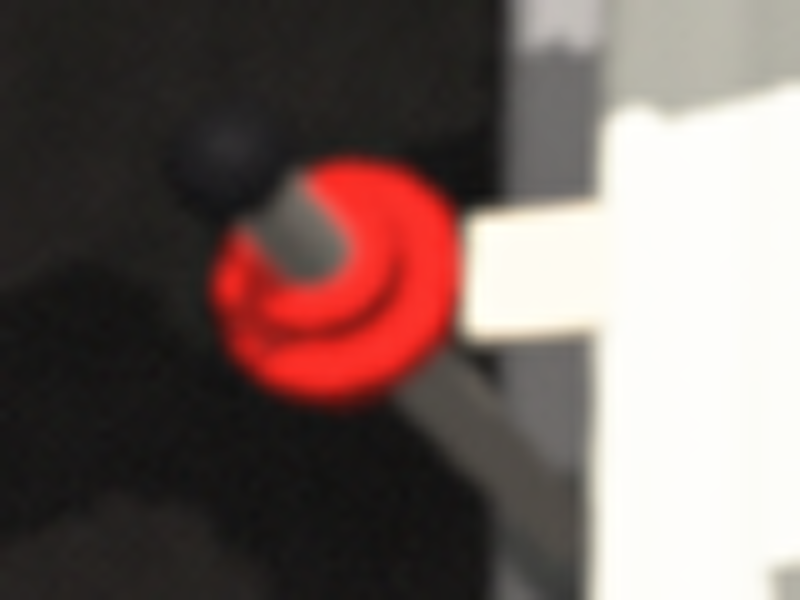

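```bash
python3 - <<'E'
from h import *
import pickle
np.set_printoptions(precision=4,suppress=True)
A=pickle.load(open('/tmp/w14.pkl','rb'));B=pickle.load(open('/tmp/w15.pkl','rb')); g=grab('scene')
a=lambda x,y:(235+(x+.5)/10-.5,115+(y+.5)/10-.5); b=lambda x,y:(185+(x+.5)/10-.5,0+(y+.5)/10-.5)
for n,p,q in [('disc',(284,268),(337,281)),('disc R edge',(417,268),(462,262)),('pointer tip mid',(420,264),(464,274)),('ptr c1',(420,190),(466,213)),('ptr c2',(425,338),(467,338)),('root1',(555,188),(600,202)),('root2',(558,335),(596,330))]:
    print(n,*inter([ray(A,*a(*p),True),ray(B,*b(*q),True)]))
print('cams',ray(A,1,1,True)[0],ray(B,1,1,True)[0])
X=inter([ray(A,*a(284,268),True),ray(B,*b(337,281),True)])[0]
print('reproj scene',w2px(g,X),w2px(g,inter([ray(A,*a(420,264),True),ray(B,*b(464,274),True)])[0]))
from h import *
C=fishcloud(B); 
for u,v in [(300,60),(250,100)]: print(C[v,u])
for nm,F in (('A',A),('B',B)):
    C=fishcloud(F); hsv=cv2.cvtColor(F['color'],cv2.COLOR_RGB2HSV)
    r=((hsv[...,0]<8)|(hsv[...,0]>172))&(hsv[...,1]>150)&(np.hypot(C[...,0]-.526,C[...,1]+.124)<.02)
    print(nm,r.sum(),np.percentile(C[r][:,2],[5,25,50,75,95]))
    t=(C[...,0]>.53)&(C[...,0]<.6)&(C[...,1]>-.10)&(C[...,1]<-.04)&(abs(C[...,2]-.1065)<.01); print(' table',np.median(C[t][:,2]))
E
```

```text
disc [ 0.5255 -0.1238  0.1082] [np.float64(0.00014070782932305278), np.float64(0.00014070782932298963)]
disc R edge [ 0.528  -0.1139  0.1106] [np.float64(0.0002303978562176929), np.float64(0.00023039785621766393)]
pointer tip mid [ 0.5277 -0.1143  0.1071] [np.float64(2.206958970726484e-05), np.float64(2.206958970723796e-05)]
ptr c1 [ 0.5223 -0.1132  0.1061] [np.float64(0.00011376518812031241), np.float64(0.00011376518812032114)]
ptr c2 [ 0.5332 -0.1151  0.1075] [np.float64(3.75521931888242e-05), np.float64(3.755219318886125e-05)]
root1 [ 0.5246 -0.1033  0.1058] [np.float64(7.610545084915941e-05), np.float64(7.610545084916732e-05)]
root2 [ 0.5353 -0.1055  0.1068] [np.float64(3.441196103513786e-05), np.float64(3.441196103511292e-05)]
cams [ 0.5359 -0.0843  0.383 ] [ 0.6315 -0.0705  0.3831]
reproj scene [258.4901 202.9198] [258.5044 205.3575]
[ 0.568  -0.07    0.1067]
[ 0.5886 -0.1126  0.1076]
A 380 [0.1083 0.1097 0.1107 0.1156 0.1394]
 table 0.10691343613935284
B 362 [0.1083 0.1095 0.1105 0.1152 0.1165]
 table 0.10693850549398332
```

```bash
python3 - <<'E'
from h import *
import pickle
np.set_printoptions(precision=4,suppress=True)
for n in ('14','15'):
    F=pickle.load(open(f'/tmp/w{n}.pkl','rb')); C=fishcloud(F); hsv=cv2.cvtColor(F['color'],cv2.COLOR_RGB2HSV)
    r=((hsv[...,0]<8)|(hsv[...,0]>172))&(hsv[...,1]>150)&(np.hypot(C[...,0]-.526,C[...,1]+.124)<.02)
    print(np.histogram(C[r][:,2],bins=np.arange(.1,.121,.001)))
    t=(C[...,0]>.515)&(C[...,0]<.545)&(C[...,1]>-.116)&(C[...,1]<-.09)&(abs(C[...,2]-.1065)<.005); print(np.histogram(C[t][:,2],bins=np.arange(.1,.114,.001)), np.median(C[t][:,2]))
E
```

```text
(array([ 0,  0,  0,  0,  0,  0,  1,  1, 25, 86, 85, 25,  0,  5, 12, 51, 30,
       12,  1,  0]), array([0.1  , 0.101, 0.102, 0.103, 0.104, 0.105, 0.106, 0.107, 0.108,
       0.109, 0.11 , 0.111, 0.112, 0.113, 0.114, 0.115, 0.116, 0.117,
       0.118, 0.119, 0.12 ]))
(array([  0,   0,   0,   2,  13, 143, 485, 322,  29,  13,  14,   2,   0]), array([0.1  , 0.101, 0.102, 0.103, 0.104, 0.105, 0.106, 0.107, 0.108,
       0.109, 0.11 , 0.111, 0.112, 0.113])) 0.10676734751888256
(array([ 0,  0,  0,  0,  0,  1,  5, 10, 29, 92, 71, 25,  8, 13, 14, 51, 32,
        9,  0,  0]), array([0.1  , 0.101, 0.102, 0.103, 0.104, 0.105, 0.106, 0.107, 0.108,
       0.109, 0.11 , 0.111, 0.112, 0.113, 0.114, 0.115, 0.116, 0.117,
       0.118, 0.119, 0.12 ]))
(array([  0,   0,   0,   5,  17, 123, 417, 247,  43,  12,   9,   1,   0]), array([0.1  , 0.101, 0.102, 0.103, 0.104, 0.105, 0.106, 0.107, 0.108,
       0.109, 0.11 , 0.111, 0.112, 0.113])) 0.10670662330316366
```

Relative height from the wrist depth: the disc's middle is at about 107.5 mm and the table top at 106.7 mm, so the table is about 0.8 mm low. I have plenty of time, so I'll regrip and wind about 6° more.

```bash
python3 - <<'E'
from h import *
rel([.5263,.0110,.31],2.9148)
E
```

```text
t 24.3 pos [ 0.6952 -0.0865  0.2604] rot [-3.1415e+00  3.0000e-04  2.9144e+00] w 0.0854 F [-0.7 -0.4 -1. ]
offset total mm [186.5  56.9 -49.6] dist 201.2
rotvec deg [-0.01  0.02 -0.03]
```

```bash
python3 -m handwheel '[{"offset":[0,0,-20],"rot":[0,0,0],"claw":1},{"offset":[0,0,-30],"rot":[0,0,0],"claw":1},{"offset":[20,6,0],"rot":[0,0,0],"claw":1},{"offset":[38,12,0],"rot":[0,0,0],"claw":1},{"offset":[40,13,0],"rot":[0,0,0],"claw":1},{"offset":[40,12,0],"rot":[0,0,0],"claw":1},{"offset":[32,9,0],"rot":[0,0,0],"claw":1},{"offset":[16.5,4.9,0],"rot":[0,0,0],"claw":1},{"offset":[0,0,0],"rot":[0,0,0],"claw":1},{"offset":[0,0,0],"rot":[0,0,0],"claw":1}]'
python3 - <<'E'
from h import *
rel([.5263,.0110,.258],2.9148); grab('wrist','w16.png')
E
```

```text
clock: 25.3
position: [0.5268, 0.0108, 0.3106]
tool_rot: [3.141, 0.001, 2.914]
force: [0.2, -0.7, -1.0]
grip_width: 0.0856
t 25.3 pos [0.5268 0.0108 0.3106] rot [3.1412e+00 1.4000e-03 2.9144e+00] w 0.0856 F [ 0.2 -0.7 -1. ]
offset total mm [ 0.6  0.  52.6] dist 52.6
rotvec deg [ 0.02  0.08 -0.02]
```

View pics/w16.png

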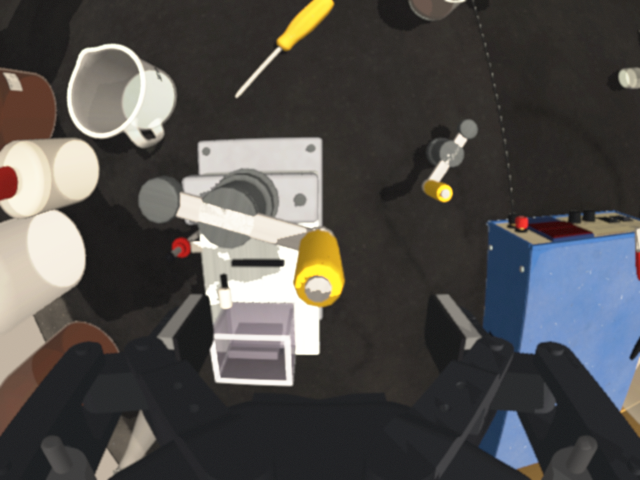

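```bash
python3 -m handwheel '[{"offset":[0,0,20],"rot":[0,0,0],"claw":1},{"offset":[0,0,22],"rot":[0,0,0],"claw":1},{"offset":[0,0,10],"rot":[0,0,0],"claw":1},{"offset":[0,0,0],"rot":[0,0,0],"claw":1},{"offset":[0,0,0],"rot":[0,0,0],"claw":-1},{"offset":[0,0,0],"rot":[0,0,0],"claw":-1},{"offset":[0,0,0],"rot":[0,0,0],"claw":-1},{"offset":[0,0,0],"rot":[0,0,0],"claw":-1},{"offset":[0,0,0],"rot":[0,0,0],"claw":-1},{"offset":[0,0,0],"rot":[0,0,0],"claw":-1},{"offset":[0,0,0],"rot":[0,0,0],"claw":-1}]' 45
python3 -m handwheel '[{"offset":[-5.8,-2.5,0],"rot":[0,0,0],"claw":-1},{"offset":[0,0,0],"rot":[0,0,0],"claw":-1},{"offset":[0,0,0],"rot":[0,0,0],"claw":-1},{"offset":[0,0,0],"rot":[0,0,0],"claw":-1}]'
python3 m.py 17 | grep -v '^\[(np'
```

```text
clock: 26.45
position: [0.5272, 0.0111, 0.2582]
tool_rot: [3.141, 0.001, 2.915]
force: [0.0, -0.7, 6.6]
grip_width: 0.0231
clock: 26.85
position: [0.5322, 0.0077, 0.2582]
tool_rot: [3.141, 0.001, 2.915]
force: [-1.4, 1.0, 6.6]
grip_width: 0.0228
26.95 0.060781518122029476 50.56049496739742 [0.5322 0.0076 0.2582] [-0.4437  1.3085  6.2778] 0.022859202112921046
[(0.58, [259.2, 208.3])] [(0.51, [257.0, 203.9])]
[(0.66, [317.1, 197.4])] []
table z med 0.10694299397279206
```

Angle 56.9° → 50.6°, which should raise the table about 0.9 mm. Now I'll release, retract and check from above.

```bash
python3 -m handwheel '[{"offset":[0,0,0],"rot":[0,0,0],"claw":1},{"offset":[0,0,0],"rot":[0,0,0],"claw":1},{"offset":[0,0,0],"rot":[0,0,0],"claw":1},{"offset":[0,0,0],"rot":[0,0,0],"claw":1},{"offset":[0,0,-20],"rot":[0,0,0],"claw":1},{"offset":[0,0,-35],"rot":[0,0,0],"claw":1},{"offset":[-17,-16,0],"rot":[0,0,0],"claw":1},{"offset":[-35,-30,0],"rot":[0,0,0],"claw":1},{"offset":[-35,-30,0],"rot":[0,0,0],"claw":1},{"offset":[-10,-10,0],"rot":[0,0,0],"claw":1},{"offset":[0,0,0],"rot":[0,0,0],"claw":1},{"offset":[0,0,0],"rot":[0,0,0],"claw":1}]'
python3 m.py 18 | grep -v '^\[(np'
python3 - <<'E'
from h import *
F=grab('wrist','w18.png'); C=fishcloud(F); hsv=cv2.cvtColor(F['color'],cv2.COLOR_RGB2HSV)
r=((hsv[...,0]<8)|(hsv[...,0]>172))&(hsv[...,1]>150)&(np.hypot(C[...,0]-.526,C[...,1]+.124)<.02)
d=C[r][:,2]; d=d[(d>.105)&(d<.1125)]; print('disc top',np.median(d),len(d))
t=(C[...,0]>.515)&(C[...,0]<.545)&(C[...,1]>-.116)&(C[...,1]<-.09)&(abs(C[...,2]-.107)<.006); print('table',np.median(C[t][:,2]))
E
```

```text
clock: 28.35
position: [0.6068, -0.0975, 0.3125]
tool_rot: [3.141, -0.001, 2.915]
force: [0.6, 0.4, -0.1]
grip_width: 0.0854
28.45 0.1270083657905369 -26.973386032360438 [ 0.6068 -0.0969  0.3129] [0.7641 0.4355 0.1314] 0.08545156187224444
[(0.62, [257.1, 208.7])] []
[] [(0.41, [315.9, 199.9])]
table z med 0.10714155680542187
disc top 0.10982477773724564 167
table 0.10733350023542532
```

View pics/w18.png

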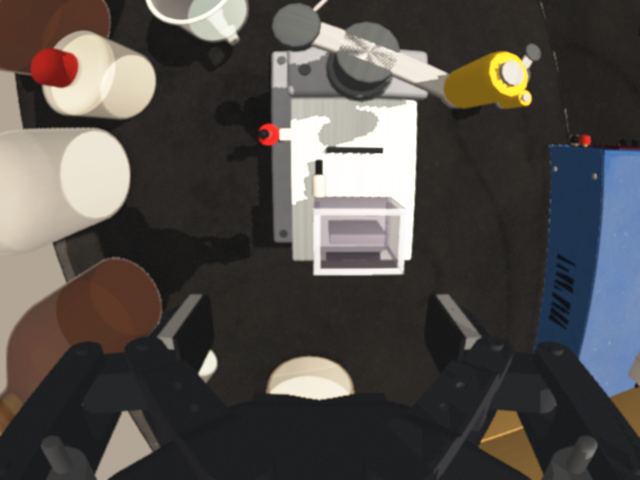

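View pics/ps18.png

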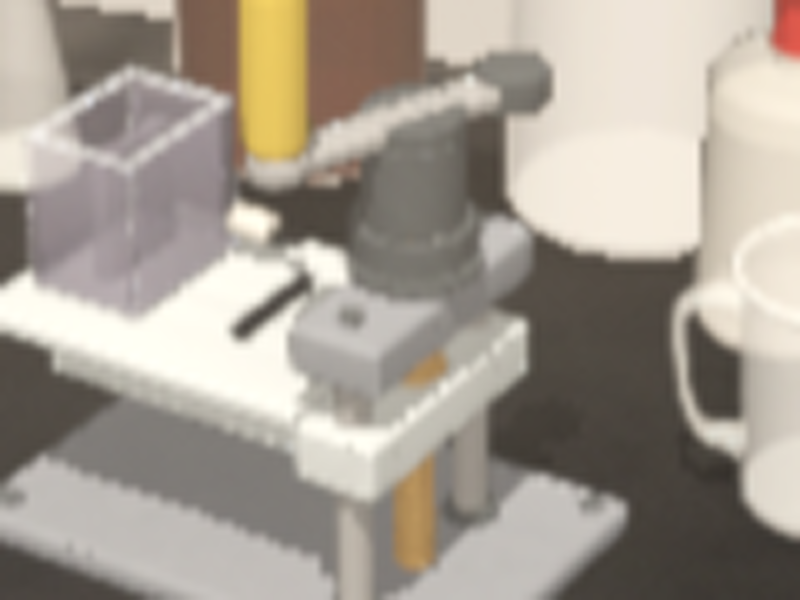

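The wrist check puts the disc's middle at 107.3 mm and the table at 107.3 mm. One last check: is the crank still fully seated and level?

```bash
python3 - <<'E'
from h import *
np.set_printoptions(precision=4,suppress=True)
F=grab('wrist'); C=fishcloud(F)
for n,(u,v) in {'grip top':(514,72),'counterweight':(296,25),'hub':(350,58),'hub2':(385,62)}.items():
    q=C[v-3:v+4,u-3:u+4].reshape(-1,3); print(n,np.median(q,0))
g=grab('scene'); G=cloud(g)
q=G[(np.hypot(G[...,0]-.4936,G[...,1]+.0393)<.022)&(G[...,2]>.2)&(G[...,2]<.24)]; print('scene hub top z',np.percentile(q[:,2],[5,50,95]))
cv2.imwrite('pics/fin.png',cv2.resize(g['color'][140:260,205:325,::-1],(600,600),interpolation=cv2.INTER_CUBIC))
E
```

```text
grip top [0.5271 0.0097 0.2845]
counterweight [ 0.4698 -0.0792  0.2163]
hub [ 0.4966 -0.0526  0.2124]
hub2 [ 0.5029 -0.0323  0.2123]
scene hub top z [0.2019 0.2113 0.2134]
```

View pics/fin.png

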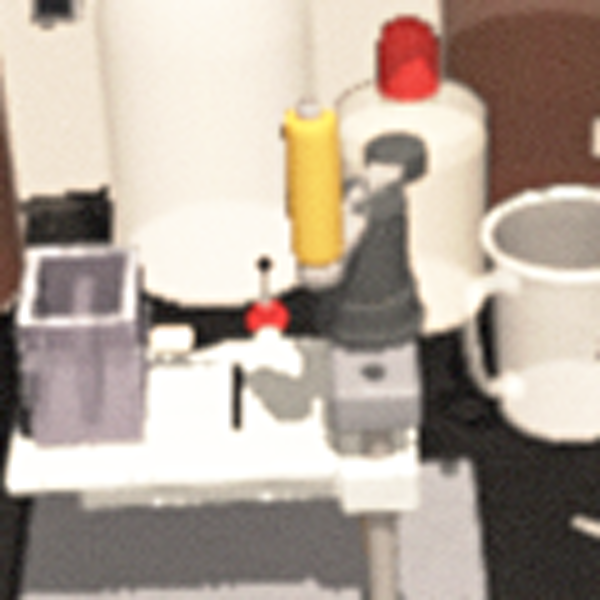

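```bash
python3 -c "
from workcell import bot
print(bot.job_done())"
```

```text
the job is handed in; nothing more can be done
None
```

The large grey crank is fully down on the lift's drive shaft, the table is wound level with the red collar, and the job is handed in. I lifted the crank by its hub onto the shaft and wound it about 1.3 turns clockwise by the yellow grip. A first check showed the table about 0.8 mm low, so I regripped and wound 6° more. Then I let go and backed away, finishing at about 28.5 s.

**Last checks:**
- **Table height:** the wrist camera's depth puts both the table top and the middle of the collar's wide disc at 107.3 mm. The scene camera reads the table at 107.1 mm, so I trust the match to roughly 1 mm. The network's point marks were too coarse to use for this.
- **Crank seating:** the hub top measures 212.3 mm against the 213 mm expected when it is fully down. The scene camera's median is 211.3 mm.
- **Robot:** the gripper is open and clear of everything, with no contact force. The other two cranks were not touched.
- **One odd reading:** the grip's top read 284.5 mm, 3.5 mm above nominal. Taken with the hub reading, I put this down to the steel cap on the grip, not to the crank sitting high.

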